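Put the stray shim back in its colour-coded case

ROBOT

A 7-joint arm with a two-finger parallel gripper is mounted at the origin on a cart in front of the work surface, level with it; the furniture and walls round the work are solid. World frame = base frame: x ahead of the robot, y to its left, z up, the work surface at z = 0. Lengths are in m, angles in rad, forces in N, time in s.
With the tool pointing down it reaches from about 0.4 to 0.9 m from the base axis. Payload 5.6 kg.
Tool frame: the origin (TCP) lies at the very end of the fingers, on their centre line; the grasp point (between the pads) lies 19 mm behind it (env.grasp_offset is the distance from the TCP to the grasp point, in m); z points along the fingers, y is the line along which they close (so a half turn about z gives the same grasp; the last joint's range is limited). The gripper opens to 92 mm and grips with 3 to 60 N. Pads are 20 mm wide; open, the fingers measure 128 mm over their backs; the gripper's body (75 mm by 189 mm) begins 69 mm behind the grasp point.
Start: joints at [1.158, 0.468, -0.012, 1.603, 0.006, 1.071, -0.056], TCP at [0.235, -0.606, 0.215] pointing down, gripper open.
Joint ranges: [-2.53, 2.53], [-0.31, 2.02], [-1.57, 1.55], [0.28, 2.44], [-1.29, 4.43], [0.15, 1.84], [-2.92, 2.92]. Speed limits (rad/s): [2.57, 2.57, 3.14, 3.14, 3.14, 3.14, 3.14].

INTERFACE

Orientations are given as a rotation vector (axis times angle).
In Python, from bench import env, vision gives the robot as it stands. The module is installed in compiled form; this text tells all that it offers.
- The arm moves only by the tool move_arm, never from a script. Its argument "deltas" is a list of rows, each a list of 3 entries, a list of its own where there are three numbers: the opening, from 0 (shut) to 1 (fully open), then the shift along the tool's x, y, z each as a share of 100 mm, from -1 to 1, then the turn about the tool's z as a share of pi rad, from -1 to 1. A call has exactly 10 rows; each row is the pose to reach, as a shift and turn from the pose commanded when the call began, along the tool's axes at that moment, turning the shorter way round; what a row does not reach only later rows make up. A row lasts 1/12 s, in which the tool goes at most 41.7 mm and 7.16 degrees, less where a joint would pass 70% of its speed; a pose out of reach is approached as far as the arm can. A call with a number of a shift or a turn outside -1 to 1 is refused whole. A call with a gripper value outside its range is refused whole. The fingers move at their own pace and stop on an object; the grip force is fixed at half the most. Time passes only in rows, so rows that repeat a pose let the fingers close, or fill a call up. It gives the time, the measured TCP pose, the force, the opening and the grip force at its end, in the units of the state.
- env.read_state(): the state, without advancing time (a new reading comes with each control period).
- vision.grab_frame(name): name is "scene" or "top" or "wrist"; returns a dict with "pixels" (480x640x3 uint8, red, green, blue), "vfov" (degrees; the focal length in pixels is half the picture's height over the tangent of half this angle, whatever the lens; pixels are square), "cx", "cy" (the principal point, pixels), "view" (4x4, takes a point from world to camera coordinates); the wrist camera has in their place "T_tool_cam" (4x4, takes a point from camera to tool coordinates, whose origin is the TCP and whose axes are the flange's). Camera axes: x right, y up, looking along -z (the intrinsics and any distortion apply to the point x, -y, -z); pixel columns grow to the right and rows downward; lengths in m; the calibration is good to about 2 mm. A picture is of the moment at which its call begins: read the wrist's pose just before it. There is no depth.
- env.sign_off(): hands the job in; it is judged then, once.
The state is a dict: "t": time; "joint_positions": joint angles; "joint_velocities": joint speeds; "tau": joint torques, N m; "position": TCP position; "tool_rot": TCP orientation; "contact_force": force on the tool from outside, world axes, zero at the start; "ft_torque": the same for the moment, N m; "opening": opening from 0.0 (shut) to 1.0 (fully open); "grasp_force": force on a finger pad.
Only numpy, scipy, OpenCV 4.12 (cv2) and the standard library are available. Lean on these libraries where they do the work, as an engineer would, in place of code of your own. Each camera call takes 0.05 s, during which the arm holds its last target. There are 200 camera calls.

TASK

A thin blue shim was left lying across the closed lids of the shim cases. Slide it flat over the end of the row towards the red bin until its end sticks out far enough to be taken (at least 35 mm), pick it up by that end and rest it across the two side walls of the red bin, roughly centred, so that your hand is free; then open the lid of the case with the blue tab right back, take the shim round its middle, lay it flat in the cradles of that case and shut the lid again. Leave the other two cases closed, do not drop the shim, and do not shift the bin or disturb the things around.

Things in the scene. Friction and masses are not known exactly. Their poses are not given: they have to be found in the camera images.
- shim: blue plastic slotted shim, a flat leaf 170 x 32 x 3 mm, 35 to 70 g; at the start it lies across the closed lids of the row; it follows a fingertip pressed on it with 3 N or more. Origin: centre of its underside; x: along its length, the open end of its 14 mm wide, 50 mm long slot at +x (the other 120 mm are solid); z: up
- tray: fixed grey sheet-steel tray 204 x 276 mm (x, y), 16 mm high, holding the three cases in a row along y, 89 mm apart, on its 4 mm floor. Origin: centre of its underside, on the table; x points to the hinges, -x is the front with the tabs, -y the end nearest the bin. The row of cases ends 133 mm from the origin at +-y; its top (the side walls' top, on which the shim lies) is 54 mm above the table
- case_blue: fixed black case with the blue tab, 192 x 88 x 50 mm, walls and floor 3 mm. Origin: centre of its underside; -x is the front. Inside (186 x 82 mm), two cross cradles 12 mm long at x = +-55 mm carry a shim lying along x: cradle tops 20 mm above the origin, with a notch 42 mm wide about y = 0 between shoulders 27 mm high. Between the cradles is only the floor. Side walls end 1.5 mm above the shut lid
- case_red: the same case with the red tab, at another place in the row; stays closed
- case_yellow: the same case with the yellow tab, at another place in the row; stays closed
- bin: loose open red bin with small fixings in its bottom, 140 x 100 x 68 mm, 0.9 kg, on the table off the tray's -y end. Origin: centre of its underside. Its two side walls (3 mm thick, outer faces at y = +-50 mm, 68 mm high, running along x) can carry a shim laid across them; the wall at -x is 68 mm high too, the one at +x, facing roughly to the robot, 37 mm
- lid_blue (a joint): lid of the blue case: 0 shut, grows as its front edge rises, 1.57 upright, stop at 1.75 rad. A stiff hinge (0.12 N m) holds it at any angle; about 1 N at the tab moves it
- lid_red (a joint): lid of the red case, same reading; shut at 0
- lid_yellow (a joint): lid of the yellow case, same reading; shut at 0
- lid_blue_tab (a point): middle of the blue thumb tab that sticks out level from the lid's front edge: 26 mm wide (y), 6 mm thick, reaching 24 mm clear of the case's front; nothing under it down to the tray's lip. It turns with the lid, 200 mm from the hinge line
- lid_blue_hinge (a point): middle of the blue lid's hinge line, which runs along the case's y axis at the back, 45.5 mm above the case's underside
- torch: bystander: black pocket torch, 127 mm, lying on the table; origin at the middle of its underside
- tape_measure: bystander: yellow tape measure, 68 x 83 x 37 mm, lying on the table; origin at the middle of its underside
- ball_joint: bystander: grey steel ball joint standing on its cup, 48 x 84 mm, 64 mm high, lying on the table; origin at the middle of its underside
- caliper: bystander: digital caliper, 215 mm, lying on the table; origin at the middle of its underside
- wrench_10: bystander: small spanner, 140 mm, lying on the table; origin at the middle of its underside

How it is judged:
By the outcome, as a careful person would: the job done as asked, in the order asked, and still so for the second after the job is handed in, with the robot touching nothing.
It also fails if it takes over 72 s, if anything falls off the work surface, if the arm or the gripper's body presses on something with over 40 N, if the wrist force passes 120 N, or if a joint passes its speed limit or range.

## Working session

There is one attempt and no reset: what is moved stays moved. The work goes in short steps, Python scripts to look and compute and a tool call to move; the robot and the scene stay as the last step left them, time stands still between calls to the robot, and variables do not carry over. Pictures are saved under pics/ and viewed, at most 10 in all, crops included, and the job is handed in when it is done.

Besides the shell and the picture viewer there is one more tool, called after "Call:" as name([rows], argument=value, ...), one row to a line, values as JSON. move_arm: Moves the arm, as the interface text tells. Its arguments: {"type":"object","properties":{"deltas":{"type":"array","items":{"type":"array"}}},"required":["deltas"]}

```bash
mkdir -p pics
python3 - <<'E'
from bench import env, vision
import cv2, numpy as np
s=env.read_state()
print({k:np.round(v,3).tolist() for k,v in s.items()}, env.grasp_offset)
for n in ("scene","top"):
    f=vision.grab_frame(n); cv2.imwrite(f"pics/{n}0.png",f["pixels"][:,:,::-1])
    print(n,{k:(np.round(v,4).tolist()) for k,v in f.items() if k!="pixels"})
f=vision.grab_frame("wrist"); print({k:(np.round(v,4).tolist()) for k,v in f.items() if k!="pixels"})
E
```

```text
{'t': 0.0, 'joint_positions': [1.158, 0.468, -0.012, 1.604, 0.006, 1.071, -0.056], 'joint_velocities': [0.0, -0.0, 0.0, 0.001, -0.001, -0.001, 0.001], 'tau': [0.0, -52.058, -0.012, -24.375, -0.057, 0.017, 0.0], 'position': [0.235, -0.606, 0.214], 'tool_rot': [-3.086, -0.577, 0.001], 'contact_force': [0.173, 0.013, 0.097], 'ft_torque': [0.039, 0.001, 0.018], 'grasp_force': 0.0, 'opening': 1.001} 0.0187
scene {'vfov': 49.7873, 'cx': 315.1696, 'cy': 245.6248, 'view': [[-0.9097, -0.4152, 0.0026, 0.4995], [0.227, -0.4919, 0.8406, -0.127], [-0.3477, 0.7653, 0.5417, -1.3347], [0.0, 0.0, 0.0, 1.0]]}
top {'vfov': 46.6833, 'cx': 323.1556, 'cy': 239.2722, 'view': [[-0.0084, -1.0, 0.0009, 0.0668], [0.9815, -0.0081, 0.1913, -0.4975], [-0.1913, 0.0025, 0.9815, -1.3282], [0.0, 0.0, 0.0, 1.0]]}
{'vfov': 71.0163, 'cx': 316.0069, 'cy': 239.9355, 'T_tool_cam': [[-0.0008, 0.9597, 0.2811, 0.0796], [1.0, 0.0005, 0.001, -0.0005], [0.0008, 0.2811, -0.9597, -0.1698], [0.0, 0.0, 0.0, 1.0]]}
```

View pics/top0.png

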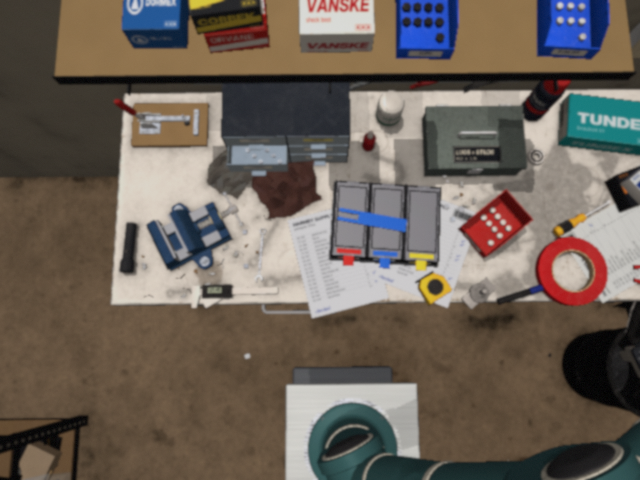

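View pics/scene0.png

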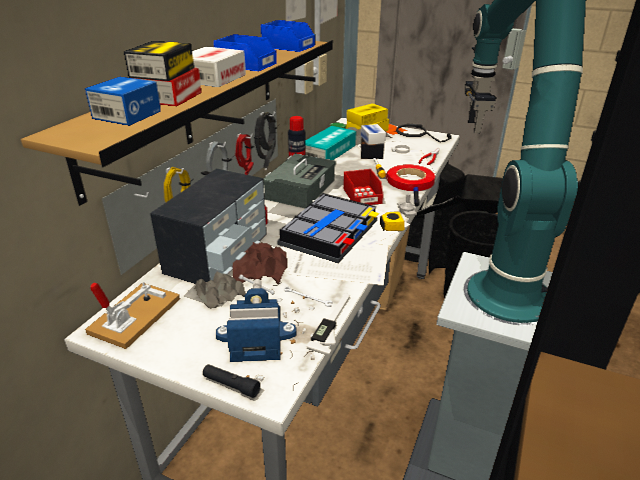

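The top view shows the tray with red (348,260), blue (385,264) and yellow (422,264) tabs. The shim runs from about (338,214) to (407,226), and the bin is at (497,224), turned. In the scene view the tape measure (390,221) stands in front of the yellow case.

```bash
cat > h.py <<'E'
from bench import env, vision
import cv2, numpy as np
from scipy.spatial.transform import Rotation as R
def cam(n):
    s=env.read_state(); f=vision.grab_frame(n)
    if n=="wrist":
        T=np.eye(4);T[:3,:3]=R.from_rotvec(s["tool_rot"]).as_matrix();T[:3,3]=s["position"]
        M=T@f["T_tool_cam"]
    else: M=np.linalg.inv(f["view"])
    return dict(px=f["pixels"],M=M,f=240/np.tan(np.radians(f["vfov"]/2)),c=(f["cx"],f["cy"]))
def cast(c,uv,z):
    uv=np.atleast_2d(uv).astype(float)
    d=np.c_[(uv[:,0]-c["c"][0])/c["f"],-(uv[:,1]-c["c"][1])/c["f"],-np.ones(len(uv))]@c["M"][:3,:3].T
    o=c["M"][:3,3]; return o+d*((z-o[2])/d[:,2])[:,None]
def proj(c,p):
    p=np.atleast_2d(p); q=(p-c["M"][:3,3])@c["M"][:3,:3]
    return np.c_[c["c"][0]+c["f"]*q[:,0]/-q[:,2], c["c"][1]-c["f"]*q[:,1]/-q[:,2]]
def blobs(c,lo,hi,amin=30):
    m=cv2.inRange(cv2.cvtColor(c["px"],cv2.COLOR_RGB2HSV),np.array(lo),np.array(hi))
    cs,_=cv2.findContours(m,cv2.RETR_EXTERNAL,cv2.CHAIN_APPROX_NONE)
    return sorted([k for k in cs if cv2.contourArea(k)>=amin],key=cv2.contourArea,reverse=True)
def rect(c,k,z):
    p=cast(c,k.reshape(-1,2),z)[:,:2]
    (x,y),wh,a=cv2.minAreaRect((p*1000).astype(np.float32))
    return np.round([x,y],1),np.round(wh,1),round(a,1)
def tool():
    s=env.read_state(); return s,R.from_rotvec(s["tool_rot"]).as_matrix()
def move(target,yaw=None):
    """shift in tool axes (shares of 100mm) to get TCP to target"""
    s,Rm=tool(); print("shift",np.round(Rm.T@(np.array(target)-s["position"])*10,3)," toolx az deg",round(np.degrees(np.arctan2(Rm[1,0],Rm[0,0])),2))
E
python3 - <<'E'
from h import *
c=cam("top")
print("blue")
for k in blobs(c,(100,140,80),(125,255,255))[:8]:
    x,y,w,h=cv2.boundingRect(k)
    if 325<x<450 and 170<y<290: print((x,y,w,h),rect(c,k,.057))
print("red")
for k in blobs(c,(0,140,80),(8,255,255),15)+blobs(c,(172,140,80),(180,255,255),15):
    x,y,w,h=cv2.boundingRect(k)
    if 325<x<540 and 170<y<290: print((x,y,w,h),rect(c,k,.052 if x<400 else .068))
print("yel")
for k in blobs(c,(22,140,80),(35,255,255),15):
    x,y,w,h=cv2.boundingRect(k)
    if 325<x<540 and 170<y<330: print((x,y,w,h),rect(c,k,.052))
img=c["px"][160:320,320:550,::-1]; cv2.imwrite("pics/topc.png",cv2.resize(img,None,fx=3.4,fy=3.4,interpolation=cv2.INTER_CUBIC))
E
```

```text
blue
(338, 209, 69, 24) (array([544.9, -58.8]), array([168.3,  35.6]), 79.5)
(379, 258, 12, 10) (array([437.4, -86.5]), array([26.8, 22.2]), 89.5)
(374, 251, 23, 5) (array([460.4, -88.3]), array([54.1,  8.7]), 85.9)
red
(536, 237, 71, 69) (array([ 411.8, -535. ]), array([165.8, 165.8]), 50.4)
(461, 190, 71, 66) (array([ 531.4, -361. ]), array([ 96.8, 151.9]), 38.0)
(342, 256, 13, 9) (array([445.1,   2.2]), array([29.4, 19.8]), 89.5)
(338, 249, 23, 5) (array([468.1,  -0.6]), array([54.4,  9.2]), 85.4)
yel
(419, 274, 31, 30) (array([ 378.8, -201.5]), array([59.2, 64.7]), 35.0)
(414, 260, 14, 10) (array([ 432.5, -175. ]), array([31.8, 22.2]), 89.5)
(410, 253, 23, 6) (array([ 454.5, -177.1]), array([54.2,  9.6]), 85.7)
```

View pics/topc.png

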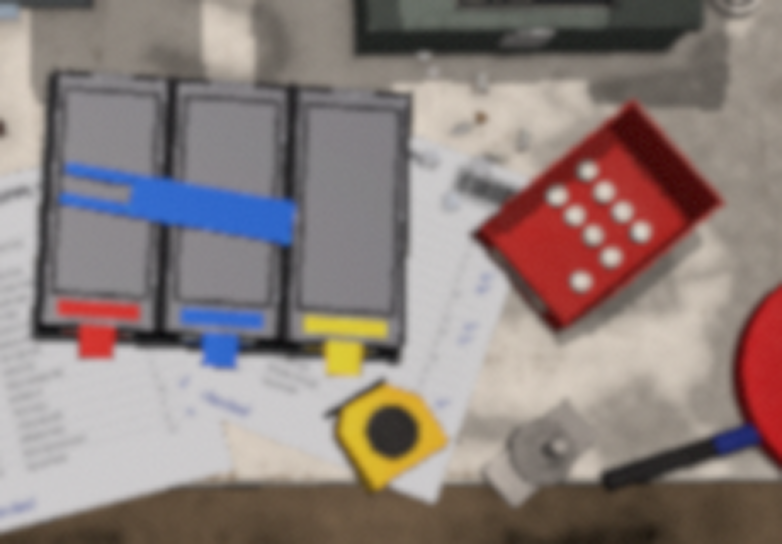

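Call:
move_arm([
  [0,[0.1,-0.08,0],0],
  [0,[0.2,-0.16,0],0],
  [0,[0.3,-0.24,0],0],
  [0,[0.4,-0.33,0],0],
  [0,[0.5,-0.41,0],0],
  [0,[0.6,-0.49,0],0],
  [0,[0.7,-0.57,0],0],
  [0,[0.8,-0.66,0],0],
  [0,[0.9,-0.74,0],0],
  [0,[0.98,-0.81,0],0],
])

```text
t: 1.03
position: [0.298, -0.4937, 0.2147]
tool_rot: [-3.088, -0.579, -0.0]
contact_force: [0.5, -0.4, 0.5]
opening: 0.302
grasp_force: 0.0
```

Call:
move_arm([
  [0,[0.1,-0.08,0],0],
  [0,[0.2,-0.16,0],0],
  [0,[0.3,-0.24,0],0],
  [0,[0.4,-0.33,0],0],
  [0,[0.5,-0.41,0],0],
  [0,[0.6,-0.49,0],0],
  [0,[0.7,-0.57,0],0],
  [0,[0.8,-0.66,0],0],
  [0,[0.9,-0.74,0],0],
  [0,[0.98,-0.81,0],0],
])

```text
t: 1.87
position: [0.36, -0.3828, 0.2146]
tool_rot: [-3.088, -0.579, -0.0]
contact_force: [0.4, 0.3, 0.2]
opening: 0.008
grasp_force: 0.0
```

Call:
move_arm([
  [0,[0.1,-0.08,0],0],
  [0,[0.2,-0.16,0],0],
  [0,[0.3,-0.24,0],0],
  [0,[0.4,-0.33,0],0],
  [0,[0.5,-0.41,0],0],
  [0,[0.6,-0.49,0],0],
  [0,[0.7,-0.57,0],0],
  [0,[0.8,-0.66,0],0],
  [0,[0.9,-0.74,0],0],
  [0,[0.98,-0.81,0],0],
])

```text
t: 2.7
position: [0.4218, -0.272, 0.2146]
tool_rot: [3.088, 0.578, 0.0]
contact_force: [-0.4, 1.1, -0.3]
opening: 0.005
grasp_force: 0.0
```

Call:
move_arm([
  [0,[0.1,-0.08,0],0.03],
  [0,[0.2,-0.16,0],0.06],
  [0,[0.3,-0.24,0],0.1],
  [0,[0.4,-0.33,0],0.13],
  [0,[0.5,-0.41,0],0.16],
  [0,[0.6,-0.49,0],0.2],
  [0,[0.7,-0.57,0],0.23],
  [0,[0.8,-0.66,0],0.26],
  [0,[0.9,-0.74,0],0.3],
  [0,[0.98,-0.81,0],0.325],
])

```text
t: 3.53
position: [0.4838, -0.1612, 0.2146]
tool_rot: [-2.974, 1.013, -0.0]
contact_force: [0.4, -0.3, 0.1]
opening: 0.006
grasp_force: 0.0
```

Call:
move_arm([
  [0,[-0.02,-0.09,0],-0.035],
  [0,[-0.04,-0.18,0],-0.07],
  [0,[-0.06,-0.27,0],-0.105],
  [0,[-0.08,-0.36,0],-0.14],
  [0,[-0.1,-0.45,0],-0.175],
  [0,[-0.12,-0.54,0],-0.21],
  [0,[-0.14,-0.63,0],-0.245],
  [0,[-0.16,-0.72,0],-0.28],
  [0,[-0.17,-0.81,0],-0.315],
  [0,[-0.18,-0.9,0],-0.35],
])

```text
t: 4.37
position: [0.5237, -0.0791, 0.2146]
tool_rot: [3.061, 0.706, -0.0]
contact_force: [-0.2, -0.2, 0.7]
opening: 0.003
grasp_force: 0.0
```

Call:
move_arm([
  [0,[0,0,0],-0.035],
  [0,[0,0,0],-0.07],
  [0,[0,0,0],-0.105],
  [0,[0,0,0],-0.14],
  [0,[0,0,0],-0.175],
  [0,[0,0,0],-0.21],
  [0,[0,0,0],-0.245],
  [0,[0,0,0],-0.28],
  [0,[0,0,0],-0.3],
  [0,[0,0,0],-0.3],
])

```text
t: 5.2
position: [0.5235, -0.0797, 0.2145]
tool_rot: [-2.411, -2.014, 0.0]
contact_force: [-1.0, 0.2, 0.5]
opening: 0.006
grasp_force: 0.0
```

Run:
```python
from h import *
c=cam("wrist"); cv2.imwrite("pics/w1.png",c["px"][:,:,::-1])
for k in blobs(c,(100,140,60),(125,255,255),300)[:4]: print(cv2.boundingRect(k),rect(c,k,.057))
move([.5464,-.051,.060]); print(env.read_state()["joint_positions"])
```

```text
(318, 104, 37, 174) (array([547.2, -55.2]), array([168.6,  33.1]), 78.8)
(250, 212, 18, 55) (array([463.4, -84.1]), array([57.5, 10.6]), 85.6)
(224, 229, 26, 24) (array([441.3, -81.4]), array([22.7, 23.2]), 85.6)
shift [0.324 0.173 1.545]  toolx az deg 79.58
[ 0.51088468  0.31693701 -0.50736416  1.87095695  0.18103226  0.99910738
 -0.25568836]
```

View pics/w1.png

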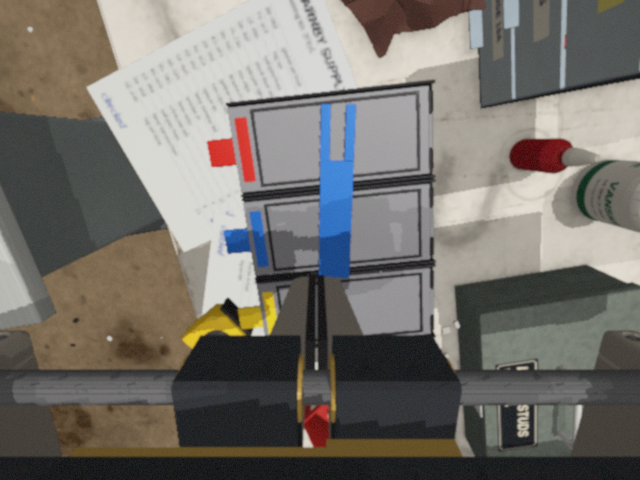

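The wrist view shows the shim from (337,104) to (335,277), with its slot end towards the red case and its solid end at the blue/yellow boundary. That agrees with the top view to within 3 mm.

Call:
move_arm([
  [0,[0.03,0.02,0.1],0],
  [0,[0.07,0.04,0.2],0],
  [0,[0.1,0.06,0.3],0],
  [0,[0.14,0.08,0.4],0],
  [0,[0.18,0.1,0.5],0],
  [0,[0.22,0.12,0.6],0],
  [0,[0.26,0.14,0.7],0],
  [0,[0.3,0.16,0.8],0],
  [0,[0.335,0.18,0.9],0],
  [0,[0.335,0.18,1.0],0],
])

```text
t: 6.08
position: [0.5479, -0.0491, 0.1136]
tool_rot: [-2.411, -2.014, -0.001]
contact_force: [0.1, 0.0, -0.9]
opening: 0.008
grasp_force: 0.0
```

Call:
move_arm([
  [0,[0,0,0.1],0],
  [0,[0,0,0.2],0],
  [0,[0,0,0.3],0],
  [0,[0,0,0.38],0],
  [0,[0,0,0.44],0],
  [0,[0,0,0.48],0],
  [0,[0,0,0.51],0],
  [0,[0,0,0.53],0],
  [0,[0,0,0.54],0],
  [0,[0,0,0.55],0],
])

```text
t: 6.92
position: [0.5475, -0.0501, 0.0597]
tool_rot: [2.412, 2.012, 0.001]
contact_force: [-0.6, 0.5, -0.7]
opening: 0.009
grasp_force: 0.0
```

Call:
move_arm([
  [0,[0,0,0.01],0],
  [0,[0,0,0.01],0],
  [0,[0,0,0.02],0],
  [0,[0,0,0.02],0],
  [0,[0,0,0.03],0],
  [0,[0,0,0.03],0],
  [0,[0,0,0.035],0],
  [0,[0,0,0.035],0],
  [0,[0,0,0.035],0],
  [0,[0,0,0.035],0],
])

```text
t: 7.75
position: [0.5474, -0.0501, 0.0574]
tool_rot: [2.412, 2.012, -0.001]
contact_force: [-3.8, 0.1, 10.8]
opening: 0.006
grasp_force: 5.6
```

Call:
move_arm([
  [0,[-0.03,0,0],0],
  [0,[-0.08,0,0],0],
  [0,[-0.15,0,0],0],
  [0,[-0.23,0,0],0],
  [0,[-0.31,0,0],0],
  [0,[-0.39,0,0],0],
  [0,[-0.47,0,0],0],
  [0,[-0.55,0,0],0],
  [0,[-0.6,0,0],0],
  [0,[-0.62,0,0],0],
])

```text
t: 8.58
position: [0.5381, -0.1099, 0.0574]
tool_rot: [2.411, 2.012, 0.006]
contact_force: [1.4, 4.4, 6.5]
opening: 0.007
grasp_force: 3.1
```

Run:
```python
from h import *
for n in("wrist","top"):
    c=cam(n); 
    for k in blobs(c,(100,140,60),(125,255,255),200)[:4]: print(n,cv2.boundingRect(k),rect(c,k,.057))
print(env.read_state()["contact_force"])
```

```text
wrist (283, 141, 67, 228) (array([541.3, -94.4]), array([129. ,  32.7]), 80.3)
wrist (153, 220, 42, 100) (array([464.8, -83.7]), array([57.4, 10.8]), 85.8)
wrist (110, 252, 51, 44) (array([443.2, -81. ]), array([24. , 22.9]), 85.9)
wrist (304, 405, 25, 17) (array([ 523.1, -190. ]), array([12.1, 15. ]), 79.4)
top (538, 0, 71, 58) (array([1066.1, -606.7]), array([188.1, 171. ]), 85.6)
top (396, 0, 62, 58) (array([1065.4, -218.7]), array([163.8, 166.9]), 89.0)
top (123, 0, 65, 47) (array([1086.4,  506.8]), array([170. , 134.8]), 89.6)
[2.20005898 1.78031913 6.216632  ]
```

Call:
move_arm([
  [0,[-0.03,0,0],0],
  [0,[-0.09,0,0],0],
  [0,[-0.17,0,0],0],
  [0,[-0.26,0,0],0],
  [0,[-0.35,0,0],0],
  [0,[-0.44,0,0],0],
  [0,[-0.53,0,0],0],
  [0,[-0.61,0,0],0],
  [0,[-0.68,0,0],0],
  [0,[-0.7,0,0],0],
])

```text
t: 9.52
position: [0.5255, -0.1791, 0.0574]
tool_rot: [2.411, 2.012, 0.006]
contact_force: [0.2, 5.6, 7.3]
opening: 0.009
grasp_force: 3.4
```

Call:
move_arm([
  [0,[0,0,-0.02],0],
  [0,[0,0,-0.05],0],
  [0,[0,0,-0.1],0],
  [0,[0,0,-0.2],0],
  [0,[-0.1,0,-0.3],0],
  [0,[-0.2,0,-0.5],0],
  [0.3,[-0.3,0,-0.7],0],
  [0.6,[-0.4,0,-0.8],0],
  [0.6,[-0.4,0,-0.9],0],
  [0.6,[-0.4,0,-1.0],0],
])

```text
t: 10.35
position: [0.5162, -0.2196, 0.1572]
tool_rot: [2.413, 2.011, -0.0]
contact_force: [0.3, -1.2, -0.7]
opening: 0.269
grasp_force: 0.0
```

Run:
```python
from h import *
for n in("wrist","top"):
    c=cam(n); cv2.imwrite(f"pics/{n}2.png",c["px"][:,:,::-1])
    for k in blobs(c,(100,140,60),(125,255,255),60)[:12]:
        r=rect(c,k,.057)
        if r[0][0]<600: print(n,cv2.boundingRect(k),r)
```

```text
wrist (296, 82, 46, 211) (array([ 525.6, -183.1]), array([168.7,  33.2]), 81.8)
wrist (199, 38, 28, 87) (array([463.6, -86.1]), array([57.6, 10.4]), 85.7)
wrist (166, 68, 36, 38) (array([441.5, -84.9]), array([23.7, 22.8]), 85.3)
top (390, 218, 52, 18) (array([ 527.5, -166.4]), array([126.4,  35.6]), 83.7)
top (379, 258, 12, 10) (array([437.4, -86.5]), array([26.8, 22.2]), 89.5)
top (187, 225, 15, 22) (array([509. , 379.2]), array([58.3, 20.8]), 23.2)
```

View pics/wrist2.png

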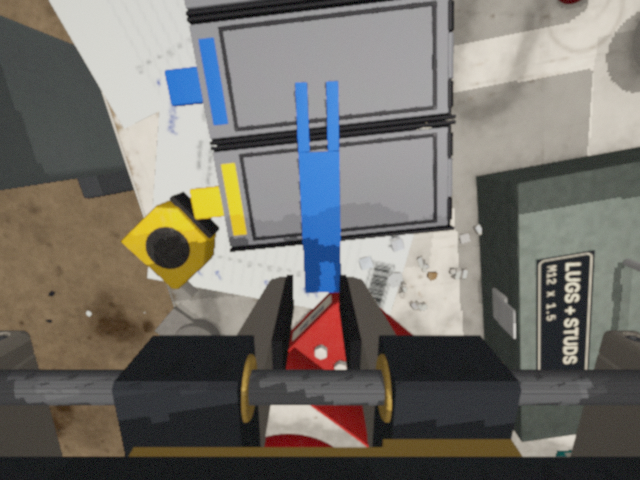

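The wrist view shows the shim's solid end sticking out past the yellow case, with its end at (322,291) and the row's edge at about row 243. The bin's near corner lies just beyond it at about (325,297), so I'll measure the bin before going down.

Run:
```python
from h import *
c=cam("top")
m=[k for a,b in(((0,120,50),(8,255,255)),((172,120,50),(180,255,255))) for k in blobs(c,a,b,300)]
for k in m:
    x,y,w,h=cv2.boundingRect(k)
    if 440<x<500 and y>150:
        ap=cv2.approxPolyDP(cv2.convexHull(k),4,True).reshape(-1,2)
        for z in(.068,.037,0): print(z,ap.tolist(),np.round(cast(c,ap,z)[:,:2]*1000).tolist())
px=c["px"][175:275,395:545,::-1]; cv2.imwrite("pics/bin.png",cv2.resize(px,None,fx=5,fy=5,interpolation=cv2.INTER_CUBIC))
```

```text
(no output)
```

View pics/bin.png

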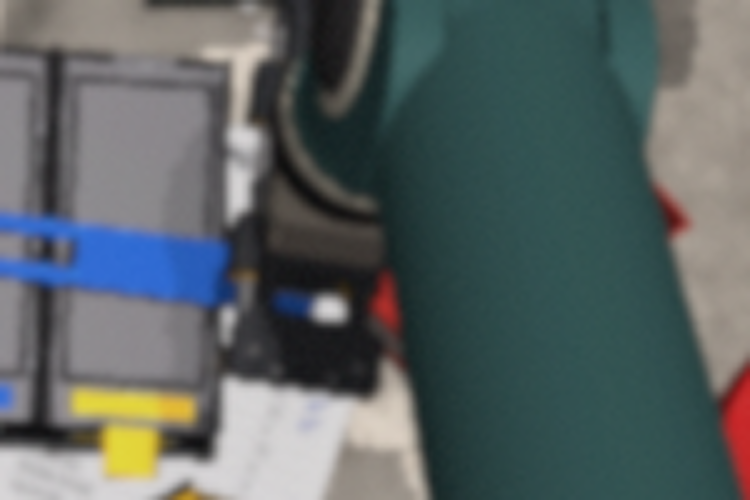

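The arm hides the bin in this view, so I'll use the first top picture.

Run:
```python
from h import *
for n in("top","scene"):
    c=cam(n); c["px"]=cv2.imread(f"pics/{n}0.png")[:,:,::-1].copy()
    h=cv2.cvtColor(c["px"],cv2.COLOR_RGB2HSV); h[:,:,0]=(h[:,:,0].astype(int)+90)%180
    c["px"]=cv2.cvtColor(h,cv2.COLOR_HSV2RGB)
    for k in blobs(c,(75,110,40),(100,255,255),200):
        x,y,w,hh=cv2.boundingRect(k)
        if (n=="top" and 440<x<500 and y>150) or (n=="scene" and 330<x<370 and 150<y<200):
            ap=cv2.approxPolyDP(cv2.convexHull(k),3,True).reshape(-1,2); print(n,ap.tolist())
            for z in(.068,.037,0): print(z,np.round(cast(c,ap,z)[:,:2]*1000).tolist())
```

```text
top [[507, 190], [531, 220], [483, 256], [460, 229]]
0.068 [[615.0, -395.0], [538.0, -448.0], [450.0, -324.0], [517.0, -272.0]]
0.037 [[624.0, -405.0], [545.0, -460.0], [455.0, -334.0], [524.0, -280.0]]
0 [[634.0, -418.0], [554.0, -474.0], [461.0, -344.0], [531.0, -290.0]]
scene [[371, 169], [381, 182], [382, 203], [351, 200], [343, 187], [344, 171]]
0.068 [[536.0, -444.0], [470.0, -359.0], [420.0, -218.0], [515.0, -196.0], [572.0, -271.0], [616.0, -389.0]]
0.037 [[557.0, -510.0], [489.0, -421.0], [436.0, -275.0], [535.0, -252.0], [595.0, -329.0], [640.0, -452.0]]
0 [[582.0, -588.0], [511.0, -496.0], [456.0, -342.0], [559.0, -318.0], [621.0, -399.0], [669.0, -528.0]]
```

Call:
move_arm([
  [0.6,[-0.06,0.01,0.08],0],
  [0.6,[-0.12,0.02,0.16],0],
  [0.6,[-0.18,0.03,0.24],-0.012],
  [0.6,[-0.24,0.04,0.32],-0.012],
  [0.6,[-0.3,0.05,0.4],-0.012],
  [0.6,[-0.325,0.05,0.48],-0.012],
  [0.6,[-0.325,0.05,0.56],-0.012],
  [0.6,[-0.325,0.05,0.62],-0.012],
  [0.6,[-0.325,0.05,0.68],-0.012],
  [0.6,[-0.325,0.05,0.7],-0.012],
])

```text
t: 11.43
position: [0.5152, -0.2515, 0.085]
tool_rot: [-2.372, -2.058, 0.001]
contact_force: [0.1, -0.3, -0.3]
opening: 0.603
grasp_force: 0.0
```

Run:
```python
from h import *
c=cam("wrist"); cv2.imwrite("pics/w3.png",c["px"][:,:,::-1])
for k in blobs(c,(100,140,60),(125,255,255),60)[:3]: print(cv2.boundingRect(k),rect(c,k,.057))
s=env.read_state();print(s["position"],s["opening"]); move([.5156,-.2524,.037])
```

```text
(288, 0, 62, 296) (array([ 525.6, -185.1]), array([163.7,  33.2]), 81.3)
(162, 0, 28, 51) (array([ 462.6, -104.6]), array([22.8, 10.7]), 85.5)
(105, 0, 49, 21) (array([441. , -94.8]), array([ 8.9, 23.6]), 81.8)
[ 0.51518901 -0.25158609  0.08513022] 0.6002737634046377
shift [-0.008  0.006  0.481]  toolx az deg 81.88
```

View pics/w3.png

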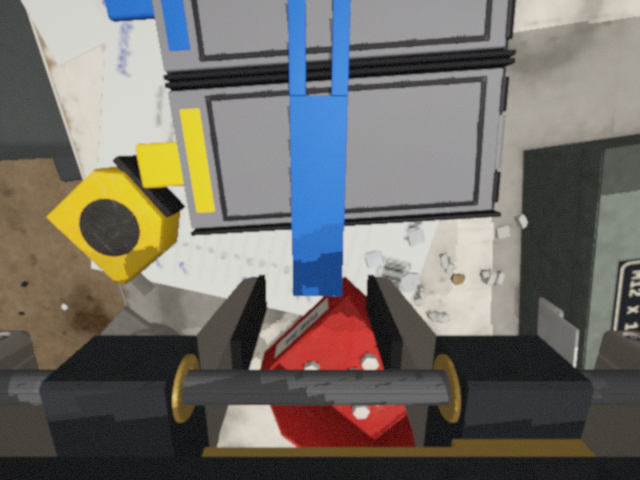

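The wrist view shows the shim end at (318,295), centred between the open fingers at (258,280) and (375,280). The bin corner is beyond it and clear.

Call:
move_arm([
  [0.6,[0,0,0.1],0],
  [0.6,[0,0,0.2],0],
  [0.6,[0,0,0.3],0],
  [0.6,[0,0,0.38],0],
  [0.6,[0,0,0.44],0],
  [0.6,[0,0,0.48],0],
  [0.6,[0,0,0.48],0],
  [0.25,[0,0,0.48],0],
  [0.2,[0,0,0.48],0],
  [0.2,[0,0,0.48],0],
])

```text
t: 12.32
position: [0.5159, -0.2524, 0.0385]
tool_rot: [2.373, 2.057, 0.001]
contact_force: [0.4, -0.4, -0.4]
opening: 0.409
grasp_force: 0.0
```

Call:
move_arm([
  [0,[0,0,0],0],
  [0,[0,0,0],0],
  [0,[0,0,0],0],
  [0,[0,0,0],0],
  [0,[0,0,0],0],
  [0,[0,0,0],0],
  [0,[0,0,-0.02],0],
  [0,[0,0,-0.06],0],
  [0,[0,0,-0.12],0],
  [0,[0,0,-0.2],0],
])

```text
t: 13.15
position: [0.5151, -0.2519, 0.0582]
tool_rot: [-2.373, -2.057, 0.001]
contact_force: [-0.5, 0.7, -1.3]
opening: 0.341
grasp_force: 30.0
```

Call:
move_arm([
  [0,[0,0,-0.05],0],
  [0,[0,0,-0.12],0],
  [0,[0,0,-0.2],0],
  [0,[0,0,-0.3],0],
  [0,[0,0,-0.4],0],
  [0,[0,0,-0.5],0],
  [0,[0,0,-0.6],0],
  [0,[0,0,-0.7],0],
  [0,[0,0,-0.78],0],
  [0,[0,0,-0.8],0],
])

```text
t: 13.98
position: [0.5164, -0.2525, 0.1399]
tool_rot: [2.372, 2.056, 0.001]
contact_force: [0.9, -0.5, -0.5]
opening: 0.337
grasp_force: 30.0
```

Call:
move_arm([
  [0,[-0.03,0,0],0],
  [0,[-0.1,-0.01,0],0],
  [0,[-0.19,-0.02,0],0],
  [0,[-0.29,-0.03,0],0],
  [0,[-0.4,-0.04,0],0],
  [0,[-0.5,-0.05,0],0],
  [0,[-0.6,-0.06,0],0],
  [0,[-0.7,-0.06,0],0],
  [0,[-0.77,-0.06,0],0],
  [0,[-0.8,-0.06,0],0],
])

```text
t: 14.82
position: [0.4978, -0.3323, 0.1379]
tool_rot: [2.376, 2.055, -0.001]
contact_force: [0.4, 0.1, -1.0]
opening: 0.337
grasp_force: 30.0
```

Call:
move_arm([
  [0,[-0.03,0,0],0.02],
  [0,[-0.1,-0.01,0],0.04],
  [0,[-0.19,-0.02,0],0.07],
  [0,[-0.29,-0.03,0],0.1],
  [0,[-0.4,-0.04,0],0.13],
  [0,[-0.5,-0.05,0],0.16],
  [0,[-0.6,-0.06,0],0.19],
  [0,[-0.7,-0.06,0],0.22],
  [0,[-0.76,-0.07,0],0.24],
  [0,[-0.78,-0.07,0],0.247],
])

```text
t: 15.65
position: [0.4799, -0.4077, 0.138]
tool_rot: [2.977, 1.002, -0.001]
contact_force: [0.2, 0.4, -0.8]
opening: 0.338
grasp_force: 30.0
```

Run:
```python
from h import *
c=cam("wrist"); cv2.imwrite("pics/w4.png",c["px"][:,:,::-1])
s,Rm=tool();print(s["position"],s["opening"],s["grasp_force"])
for k in blobs(c,(100,140,60),(125,255,255),60)[:1]: print(cv2.boundingRect(k),rect(c,k,s["position"][2]+.02))
move([.48,-.407,.1])
```

```text
[ 0.48011542 -0.40741939  0.1380159 ] 0.3357296977280741 29.998440742492676
(278, 0, 79, 355) (array([ 522.2, -375.1]), array([157.4,  32.8]), 36.2)
shift [ 0.002 -0.004  0.38 ]  toolx az deg 37.27
```

View pics/w4.png

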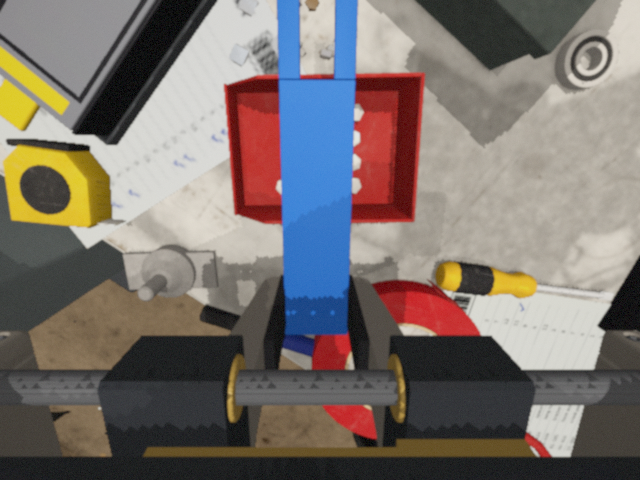

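The wrist view shows the shim held level over the bin. The bin's high-wall corners are at (424,73) and (416,221), and the side-wall top edges are near rows 74 and 220.

Run:
```python
from h import *
c=cam("wrist"); p=cast(c,[(424,73),(416,221),(258,76),(278,219)],.068)[:,:2]*1000
q=cast(c,[(226,86),(233,213)],.037)[:,:2]*1000
print(np.round(p,1),np.round(q,1),np.linalg.norm(p[0]-p[1]))
d=p[0]-p[1]; print("bin y az",np.degrees(np.arctan2(d[1],d[0])), "far mid",(p[0]+p[1])/2,"near mid",q.mean(0))
m=((p[0]+p[1])/2+q.mean(0))/2; print("centre",m)
k=blobs(c,(100,140,60),(125,255,255),60)[0].reshape(-1,2); s=env.read_state()
for v in (100,300):
    xs=k[k[:,1]==v][:,0]; print(v,xs.min(),xs.max())
e=k[:,1].max(); print("end row",e,cast(c,[(318,335)],s["position"][2]+.019)*1000)
print(s["position"])
```

```text
[[ 619.5 -388.6]
 [ 543.  -450.5]
 [ 552.9 -303.9]
 [ 483.2 -369.4]] [[ 534.3 -281.8]
 [ 457.2 -338.5]] 98.42103883007701
bin y az 38.98837300737363 far mid [ 581.24472497 -419.55648691] near mid [ 495.75201201 -310.10759187]
centre [ 538.49836849 -364.83203939]
100 280 353
300 284 348
end row 355 [[ 468.54813436 -416.65684678  156.99279025]]
[ 0.48035027 -0.40668141  0.13799279]
```

Call:
move_arm([
  [0,[0.01,0.02,0.04],-0.008],
  [0,[0.01,0.023,0.12],-0.008],
  [0,[0.01,0.023,0.2],-0.008],
  [0,[0.01,0.023,0.3],-0.008],
  [0,[0.01,0.023,0.4],-0.008],
  [0,[0.01,0.023,0.5],-0.008],
  [0,[0.01,0.023,0.58],-0.008],
  [0,[0.01,0.023,0.64],-0.008],
  [0,[0.01,0.023,0.69],-0.008],
  [0,[0.01,0.023,0.72],-0.008],
])

```text
t: 16.58
position: [0.4823, -0.4078, 0.0652]
tool_rot: [-2.962, -1.044, 0.001]
contact_force: [1.1, 0.5, -0.9]
opening: 0.338
grasp_force: 30.0
```

Call:
move_arm([
  [0,[0,0,0.02],0],
  [0,[0,0,0.04],0],
  [0,[0,0,0.06],0],
  [0,[0,0,0.08],0],
  [0,[0,0,0.1],0],
  [0,[0,0,0.11],0],
  [0,[0,0,0.12],0],
  [0,[0,0,0.125],0],
  [0,[0,0,0.13],0],
  [0,[0,0,0.13],0],
])

```text
t: 17.42
position: [0.4825, -0.408, 0.0531]
tool_rot: [2.963, 1.044, -0.0]
contact_force: [-0.6, -0.4, 0.3]
opening: 0.337
grasp_force: 30.0
```

Call:
move_arm([
  [0,[0,0,0.005],0],
  [0,[0,0,0.005],0],
  [0,[0,0,0.01],0],
  [0,[0,0,0.01],0],
  [0,[0,0,0.015],0],
  [0,[0,0,0.015],0],
  [0,[0,0,0.015],0],
  [0,[0,0,0.015],0],
  [0,[0,0,0.015],0],
  [0,[0,0,0.015],0],
])

```text
t: 18.25
position: [0.4825, -0.4081, 0.0519]
tool_rot: [2.963, 1.044, 0.0]
contact_force: [-1.5, 1.0, 5.3]
opening: 0.336
grasp_force: 30.0
```

Call:
move_arm([
  [0.38,[0,0,-0.005],0],
  [0.42,[0,0,-0.005],0],
  [0.46,[0,0,-0.005],0],
  [0.5,[0,0,-0.005],0],
  [0.55,[0,0,-0.005],0],
  [0.55,[0,0,-0.1],0],
  [0.55,[0,0,-0.25],0],
  [0.55,[0,0,-0.45],0],
  [0.55,[0,0,-0.65],0],
  [0.55,[0,0,-0.9],0],
])

```text
t: 19.08
position: [0.482, -0.4075, 0.1422]
tool_rot: [-2.962, -1.044, 0.001]
contact_force: [0.5, 0.5, -0.1]
opening: 0.547
grasp_force: 0.0
```

Run:
```python
from h import *
c=cam("wrist"); cv2.imwrite("pics/w5.png",c["px"][:,:,::-1])
s,Rm=tool();print(s["position"],s["joint_positions"])
for k in blobs(c,(100,140,60),(125,255,255),60)[:1]: print(cv2.boundingRect(k),rect(c,k,.071))
```

```text
[ 0.4848724  -0.40954623  0.14826681] [ 0.83410927  0.5262742  -0.25191017  1.69187872  0.15679216  0.9354195
 -0.3705877 ]
(294, 18, 48, 252) (array([ 536.6, -363.8]), array([167.9,  31.2]), 38.7)
```

View pics/w5.png

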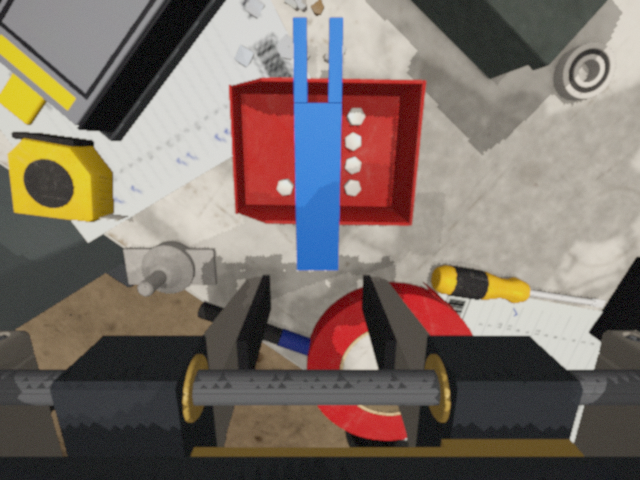

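The shim now rests across the bin's side walls, from (318,18) to (318,269), over side walls at rows 80 and 222. It is well centred.

Call:
move_arm([
  [0.5,[0.03,-0.05,0],0],
  [0.5,[0.09,-0.15,0],0],
  [0.5,[0.15,-0.25,0],0],
  [0.5,[0.21,-0.35,0],0],
  [0.5,[0.27,-0.45,0],0],
  [0.5,[0.34,-0.56,0],0],
  [0.5,[0.4,-0.66,0],0],
  [0.5,[0.47,-0.77,0],0],
  [0.5,[0.53,-0.87,0],0],
  [0.5,[0.6,-0.98,0],0],
])

```text
t: 19.97
position: [0.4676, -0.2929, 0.1416]
tool_rot: [2.963, 1.044, -0.0]
contact_force: [-0.6, 0.3, -0.3]
opening: 0.499
grasp_force: 0.0
```

Call:
move_arm([
  [0.5,[0.06,-0.1,0],-0.038],
  [0.5,[0.12,-0.2,0],-0.076],
  [0.5,[0.18,-0.3,0],-0.114],
  [0.5,[0.24,-0.4,0],-0.152],
  [0.5,[0.3,-0.49,0],-0.19],
  [0.5,[0.36,-0.59,0],-0.228],
  [0.5,[0.42,-0.69,0],-0.266],
  [0.5,[0.48,-0.78,0],-0.304],
  [0.5,[0.54,-0.88,0],-0.342],
  [0.5,[0.6,-0.98,0],-0.38],
])

```text
t: 20.8
position: [0.4528, -0.179, 0.1417]
tool_rot: [1.856, 2.534, -0.0]
contact_force: [0.4, -0.6, 0.1]
opening: 0.5
grasp_force: 0.0
```

Call:
move_arm([
  [0.5,[0.1,0.02,0],-0.038],
  [0.5,[0.2,0.04,0],-0.076],
  [0.5,[0.3,0.06,0],-0.114],
  [0.5,[0.4,0.08,0],-0.152],
  [0.5,[0.5,0.1,0],-0.19],
  [0.5,[0.6,0.12,0],-0.228],
  [0.5,[0.7,0.13,0],-0.266],
  [0.5,[0.8,0.15,0],-0.304],
  [0.5,[0.9,0.16,0],-0.342],
  [0.5,[0.95,0.17,0],-0.381],
])

```text
t: 21.63
position: [0.4406, -0.0827, 0.1417]
tool_rot: [0.103, 3.14, -0.001]
contact_force: [0.8, 0.0, 0.5]
opening: 0.503
grasp_force: 0.0
```

Run:
```python
from h import *
for i in range(2):
    c=cam("wrist")
    s,Rm=tool();print(s["position"],s["joint_positions"])
    for k in blobs(c,(100,140,60),(125,255,255),60)[:4]: print(cv2.boundingRect(k),rect(c,k,.0525))
cv2.imwrite("pics/w6.png",c["px"][:,:,::-1])
c=cam("top")
for k in blobs(c,(100,140,60),(125,255,255),40):
    r=rect(c,k,.0525)
    if r[0][0]<600: print("top",cv2.boundingRect(k),r)
move([.44,-.084,.045])
```

```text
[ 0.44063936 -0.08210632  0.14160785] [ 0.88806732  0.38642598 -0.90909016  2.10031726  0.41081491  0.83967602
  1.24469876]
(288, 228, 53, 30) (array([439. , -83.6]), array([41.9, 24.4]), 86.2)
(279, 264, 71, 12) (array([462.1, -85.2]), array([57.9,  9.7]), 86.2)
(49, 405, 22, 20) (array([ 591.4, -333.9]), array([26.5, 10.8]), 39.2)
(56, 431, 16, 17) (array([ 620.6, -341.6]), array([18.8, 11.8]), 26.5)
[ 0.44083612 -0.08302032  0.14158582] [ 0.88793076  0.38623967 -0.90658609  2.09965002  0.40965736  0.83942131
  1.23629579]
(288, 228, 52, 30) (array([439. , -83.4]), array([41.1, 24.4]), 86.5)
(278, 264, 71, 13) (array([462.2, -85.1]), array([57.9, 10.5]), 85.3)
(49, 405, 22, 20) (array([ 592.9, -332.4]), array([26.3, 11.3]), 41.5)
(57, 431, 12, 15) (array([ 621.5, -338.4]), array([10. , 17.2]), 89.3)
top (473, 194, 53, 57) (array([ 538.5, -373.2]), array([166.3,  31.1]), 38.4)
top (180, 211, 22, 36) (array([528.3, 390.2]), array([96.5, 16.5]), 27.6)
top (153, 231, 12, 21) (array([497.7, 467.9]), array([56.1, 13.6]), 26.2)
top (380, 260, 11, 7) (array([436.8, -88.2]), array([24.5, 14.8]), 89.5)
shift [ 0.01  -0.003  0.966]  toolx az deg 175.67
```

Call:
move_arm([
  [0.5,[0.02,-0.007,0.1],0],
  [0.5,[0.048,-0.007,0.2],0],
  [0.5,[0.048,-0.007,0.32],0],
  [0.5,[0.048,-0.007,0.44],0],
  [0.5,[0.048,-0.007,0.56],0],
  [0.5,[0.048,-0.007,0.68],0],
  [0.5,[0.048,-0.007,0.8],0],
  [0.5,[0.048,-0.007,0.9],0],
  [0.5,[0.048,-0.007,0.97],0],
  [0.5,[0.048,-0.007,0.995],0],
])

```text
t: 22.62
position: [0.4354, -0.0845, 0.0406]
tool_rot: [-0.116, -3.137, -0.001]
contact_force: [-0.4, 0.2, -0.2]
opening: 0.501
grasp_force: 0.0
```

Call:
move_arm([
  [0.4,[0,0,0],0],
  [0.3,[0,0,0],0],
  [0.2,[0,0,0],0],
  [0,[0,0,0],0],
  [0,[0,0,0],0],
  [0,[0,0,0],0],
  [0,[0,0,0],0],
  [0,[0,0,0],0],
  [0,[0,0,0],0],
  [0,[0,0,0],0],
])

```text
t: 23.45
position: [0.4368, -0.0841, 0.0423]
tool_rot: [0.114, 3.139, 0.001]
contact_force: [0.1, 5.8, 4.3]
opening: 0.278
grasp_force: 30.0
```

Call:
move_arm([
  [0,[-0.001,0,-0.07],0],
  [0,[-0.008,0,-0.177],0],
  [0,[-0.02,0,-0.283],0],
  [0,[-0.037,0,-0.387],0],
  [0,[-0.06,0,-0.49],0],
  [0,[-0.09,0,-0.594],0],
  [0,[-0.122,0,-0.694],0],
  [0,[-0.161,0,-0.793],0],
  [0,[-0.205,0,-0.89],0],
  [0,[-0.255,0,-0.984],0],
])

```text
t: 24.28
position: [0.4616, -0.086, 0.1406]
tool_rot: [-0.115, -3.139, -0.002]
contact_force: [3.5, 3.8, -4.2]
opening: 0.277
grasp_force: 30.0
```

Call:
move_arm([
  [0,[-0.035,0,-0.062],0],
  [0,[-0.092,0,-0.151],0],
  [0,[-0.154,0,-0.238],0],
  [0,[-0.22,0,-0.321],0],
  [0,[-0.29,0,-0.4],0],
  [0,[-0.365,0,-0.476],0],
  [0,[-0.443,0,-0.548],0],
  [0,[-0.525,0,-0.616],0],
  [0,[-0.611,0,-0.679],0],
  [0,[-0.611,0,-0.679],0],
])

```text
t: 25.12
position: [0.5241, -0.0909, 0.2096]
tool_rot: [0.115, 3.139, 0.0]
contact_force: [-1.9, 4.5, 2.0]
opening: 0.276
grasp_force: 30.0
```

Call:
move_arm([
  [0.45,[0,0,0],0],
  [0.5,[0,0,0],0],
  [0.5,[0,0,0],0],
  [0.5,[0.1,0,0],0],
  [0.5,[0.25,0,0],0],
  [0.5,[0.4,0,0.05],0],
  [0.2,[0.45,0,0.1],0],
  [0,[0.45,0,0.1],0],
  [0,[0.45,0,0.1],0],
  [0,[0.45,0,0.1],0],
])

```text
t: 25.95
position: [0.4785, -0.088, 0.1986]
tool_rot: [0.116, 3.139, -0.0]
contact_force: [0.1, 0.4, 0.2]
opening: 0.232
grasp_force: 0.0
```

Call:
move_arm([
  [0,[0,0,0],0],
  [0,[-0.05,0,0],0],
  [0,[-0.12,0,0],0],
  [0,[-0.22,0,0],0],
  [0,[-0.34,0,0],0],
  [0,[-0.46,0,0],0],
  [0,[-0.58,0,0],0],
  [0,[-0.7,0,0],0],
  [0,[-0.82,0,0],0],
  [0,[-0.95,0,0],0],
])

```text
t: 26.78
position: [0.5739, -0.0945, 0.198]
tool_rot: [-0.115, -3.139, -0.0]
contact_force: [-1.0, 0.9, 0.4]
opening: 0.005
grasp_force: 0.5
```

Run:
```python
from h import *
c=cam("scene"); cv2.imwrite("pics/s7.png",c["px"][:,:,::-1])
print(np.round(proj(c,[[.6384,-.0985,.0495],[.6384,-.0985,.25],[.574,-.0937,.238]])))
for k in blobs(c,(100,140,60),(125,255,255),25):
    x,y,w,h=cv2.boundingRect(k)
    if 270<x<400 and 130<y<260: print((x,y,w,h))
print(env.read_state()["position"],env.read_state()["opening"],env.read_state()["contact_force"])
```

```text
[[302. 211.]
 [301. 150.]
 [321. 158.]]
(339, 173, 50, 10)
[ 0.57617478 -0.09466731  0.198133  ] 0.008719082837367149 [ 1.97775977 -0.60128366  0.82712855]
```

Call:
move_arm([
  [0,[-0.1,0,0],0],
  [0,[-0.2,0,0],0],
  [0,[-0.3,0,0],0],
  [0,[-0.4,0,0],0],
  [0,[-0.48,0,0],0],
  [0,[-0.56,0,0],0],
  [0,[-0.62,0,0],0],
  [0,[-0.66,0,0],0],
  [0,[-0.69,0,0],0],
  [0,[-0.7,0,0],0],
])

```text
t: 27.67
position: [0.6425, -0.0998, 0.1981]
tool_rot: [-0.115, -3.139, -0.0]
contact_force: [-1.4, -0.3, -0.3]
opening: 0.004
grasp_force: 0.4
```

Call:
move_arm([
  [0,[-0.01,0,0],0],
  [0,[-0.02,0,0],0],
  [0,[-0.03,0,0],0],
  [0,[-0.04,0,0],0],
  [0,[-0.05,0,0],0],
  [0,[-0.06,0,0],0],
  [0,[-0.07,0,0],0],
  [0,[-0.08,0,0],0],
  [0,[-0.08,0,0],0],
  [0,[-0.08,0,0],0],
])

```text
t: 28.5
position: [0.6506, -0.1003, 0.1984]
tool_rot: [0.115, 3.139, -0.0]
contact_force: [0.4, -0.3, 0.5]
opening: 0.007
grasp_force: 0.1
```

Call:
move_arm([
  [0,[-0.01,0,0],0],
  [0,[-0.015,0,0],0],
  [0,[-0.02,0,0],0],
  [0,[-0.025,0,0],0],
  [0,[-0.03,0,0],0],
  [0,[-0.035,0,0],0],
  [0,[-0.04,0,0],0],
  [0,[-0.045,0,0],0],
  [0,[-0.05,0,0],0],
  [0,[-0.05,0,0],0],
])

```text
t: 29.33
position: [0.6544, -0.1006, 0.1982]
tool_rot: [-0.115, -3.137, 0.0]
contact_force: [-5.4, 0.5, 1.5]
opening: 0.004
grasp_force: 2.7
```

Run:
```python
from h import *
c=cam("scene"); cv2.imwrite("pics/s8.png",cv2.resize(c["px"][120:300,220:460,::-1],None,fx=3.3,fy=3.3,interpolation=cv2.INTER_CUBIC))
c=cam("wrist")
print(env.read_state()["contact_force"])
for k in blobs(c,(100,100,40),(125,255,255),60): print(cv2.boundingRect(k))
print(np.round(proj(c,[[.672,-.101,.2465],[.6384,-.0985,.25]])))
```

```text
[-4.64297916  0.57041882  1.14113228]
(0, 103, 86, 101)
[[317. 378.]
 [317. 311.]]
```

View pics/s8.png

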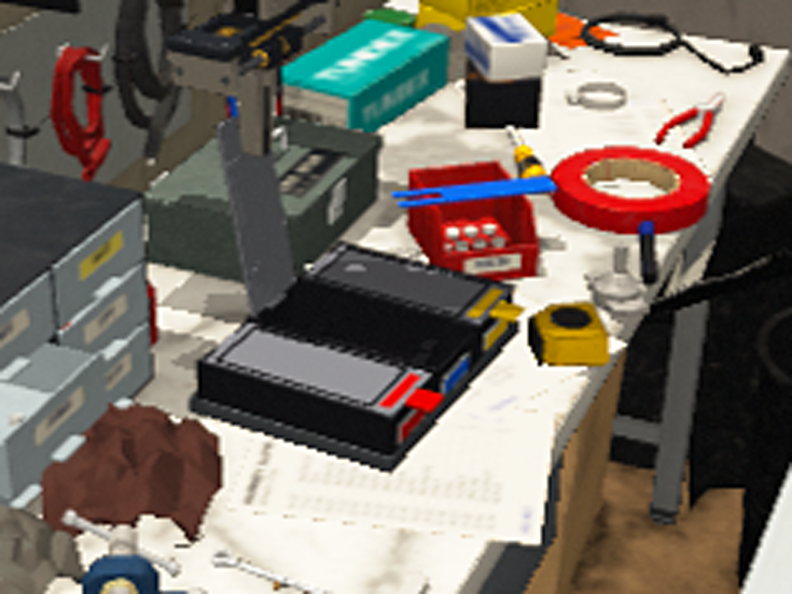

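The scene view shows the blue lid standing just past upright against its stop (255,210 in the crop), both other lids shut, and the shim resting on the bin (475,190).

Call:
move_arm([
  [0,[0.08,0,0],0],
  [0,[0.2,0,0],0],
  [0,[0.35,-0.05,0],0],
  [0,[0.5,-0.15,0],0],
  [0.2,[0.65,-0.27,0],0],
  [0.4,[0.8,-0.4,0],0],
  [0.55,[0.88,-0.53,0],0],
  [0.55,[0.9,-0.66,0],0],
  [0.55,[0.9,-0.78,0],0],
  [0.55,[0.9,-0.9,0],0],
])

```text
t: 30.27
position: [0.5597, -0.1851, 0.1988]
tool_rot: [0.116, 3.138, -0.001]
contact_force: [0.0, -0.6, 0.8]
opening: 0.416
grasp_force: 0.0
```

Call:
move_arm([
  [0.55,[0,-0.1,0],0.038],
  [0.55,[0,-0.2,0],0.076],
  [0.55,[0,-0.3,0],0.114],
  [0.55,[0,-0.4,0],0.152],
  [0.55,[0,-0.5,0],0.19],
  [0.55,[0,-0.6,0],0.228],
  [0.55,[0,-0.7,0],0.266],
  [0.55,[0,-0.8,0],0.304],
  [0.55,[0,-0.86,0],0.342],
  [0.55,[0,-0.9,0],0.38],
])

```text
t: 31.1
position: [0.5531, -0.2751, 0.1981]
tool_rot: [1.868, 2.525, 0.0]
contact_force: [0.3, -0.0, -0.0]
opening: 0.547
grasp_force: 0.0
```

Call:
move_arm([
  [0.55,[-0.09,-0.04,0.05],0.038],
  [0.55,[-0.18,-0.09,0.1],0.076],
  [0.55,[-0.27,-0.13,0.15],0.114],
  [0.55,[-0.36,-0.18,0.2],0.152],
  [0.55,[-0.45,-0.22,0.25],0.19],
  [0.55,[-0.54,-0.27,0.3],0.228],
  [0.55,[-0.63,-0.31,0.35],0.266],
  [0.55,[-0.72,-0.36,0.4],0.304],
  [0.55,[-0.8,-0.4,0.48],0.342],
  [0.55,[-0.82,-0.41,0.5],0.381],
])

```text
t: 31.93
position: [0.5374, -0.3663, 0.1468]
tool_rot: [2.967, 1.033, -0.002]
contact_force: [-0.9, 0.7, 0.1]
opening: 0.553
grasp_force: 0.0
```

Run:
```python
from h import *
c=cam("wrist")
s,Rm=tool();print(s["position"],s["opening"])
for k in blobs(c,(100,140,60),(125,255,255),200)[:3]: print(cv2.boundingRect(k),rect(c,k,.071))
move([.5366,-.3638,.058])
```

```text
[ 0.53742625 -0.36596512  0.14684338] 0.5508067993544544
(291, 134, 45, 210) (array([ 536.7, -363.2]), array([166.7,  31.7]), 38.4)
shift [ 0.008 -0.022  0.888]  toolx az deg 38.1
```

Call:
move_arm([
  [0.55,[0.01,-0.02,0.08],0],
  [0.55,[0.013,-0.025,0.18],0],
  [0.55,[0.013,-0.025,0.3],0],
  [0.55,[0.013,-0.025,0.42],0],
  [0.55,[0.013,-0.025,0.54],0],
  [0.55,[0.013,-0.025,0.65],0],
  [0.55,[0.013,-0.025,0.75],0],
  [0.55,[0.013,-0.025,0.83],0],
  [0.55,[0.013,-0.025,0.87],0],
  [0.5,[0.013,-0.025,0.89],0],
])

```text
t: 32.82
position: [0.537, -0.3612, 0.0585]
tool_rot: [-2.962, -1.044, 0.001]
contact_force: [-0.3, 0.4, -0.4]
opening: 0.508
grasp_force: 0.0
```

Call:
move_arm([
  [0.45,[0,0,0],0],
  [0.4,[0,0,0],0],
  [0.36,[0,0,0],0],
  [0.3,[0,0,0],0],
  [0,[0,0,0],0],
  [0,[0,0,0],0],
  [0,[0,0,0],0],
  [0,[0,0,-0.02],0],
  [0,[0,0,-0.06],0],
  [0,[0,0,-0.12],0],
])

```text
t: 33.65
position: [0.5366, -0.3609, 0.071]
tool_rot: [-2.962, -1.044, 0.002]
contact_force: [-0.3, -0.0, 0.1]
opening: 0.335
grasp_force: 30.0
```

Call:
move_arm([
  [0,[0,0,-0.08],0],
  [0,[0,0,-0.18],0],
  [0,[0,0,-0.28],-0.02],
  [0,[0,0,-0.38],-0.05],
  [0,[0,0,-0.48],-0.08],
  [0,[0,0,-0.58],-0.11],
  [0,[0,0,-0.68],-0.14],
  [0,[0,0,-0.78],-0.18],
  [0,[0,0,-0.86],-0.22],
  [0,[0,0,-0.9],-0.26],
])

```text
t: 34.48
position: [0.5379, -0.3618, 0.1638]
tool_rot: [2.298, 2.138, 0.0]
contact_force: [-0.2, 0.3, -0.2]
opening: 0.334
grasp_force: 30.0
```

Call:
move_arm([
  [0,[0.05,0,0],-0.038],
  [0,[0.13,0,0],-0.076],
  [0,[0.22,0,0],-0.114],
  [0,[0.32,0,0],-0.152],
  [0,[0.42,0,0],-0.19],
  [0,[0.52,0,0],-0.228],
  [0,[0.62,0,0],-0.266],
  [0,[0.72,0,0],-0.304],
  [0,[0.82,0,0],-0.342],
  [0,[0.9,0,0],-0.381],
])

```text
t: 35.32
position: [0.5445, -0.2711, 0.1625]
tool_rot: [0.695, 3.063, -0.001]
contact_force: [0.3, -0.5, -0.6]
opening: 0.338
grasp_force: 30.0
```

Call:
move_arm([
  [0,[0.04,0.08,0],-0.02],
  [0,[0.08,0.16,0],-0.04],
  [0,[0.12,0.24,0],-0.06],
  [0,[0.16,0.32,0],-0.08],
  [0,[0.2,0.4,0],-0.1],
  [0,[0.24,0.48,0],-0.123],
  [0,[0.28,0.56,0],-0.123],
  [0,[0.33,0.66,0],-0.123],
  [0,[0.37,0.75,0],-0.123],
  [0,[0.4,0.8,0],-0.123],
])

```text
t: 36.15
position: [0.5435, -0.1805, 0.1618]
tool_rot: [0.103, 3.139, -0.0]
contact_force: [0.1, 0.5, -0.7]
opening: 0.336
grasp_force: 30.0
```

Run:
```python
from h import *
c=cam("wrist"); s,Rm=tool();print(s["position"],s["opening"],s["grasp_force"])
for nm,a,b in(("r",(0,140,80),(8,255,255)),("y",(22,140,80),(35,255,255)),("b",(100,140,60),(125,255,255))):
    for k in blobs(c,a,b,60)[:5]: print(nm,cv2.boundingRect(k),rect(c,k,.0525))
c=cam("top")
for nm,a,b in(("r",(0,140,80),(8,255,255)),("y",(22,140,80),(35,255,255)),("b",(100,140,60),(125,255,255))):
    for k in blobs(c,a,b,20):
        r=rect(c,k,.0525)
        if 400<r[0][0]<640 and -400<r[0][1]<100: print("top",nm,cv2.boundingRect(k),r)
move([.548,-.092,.16])
```

```text
[ 0.54341138 -0.17952612  0.16182149] 0.3392586098247584 29.99771922826767
r (0, 146, 215, 192) (array([ 534.4, -364.3]), array([105.8, 172.5]), 37.5)
r (525, 85, 40, 34) (array([446.4,   3.5]), array([26.8, 23.7]), 86.2)
r (504, 126, 76, 15) (array([469.5,   3.4]), array([58.7, 10.6]), 86.2)
y (215, 0, 101, 87) (array([ 388.6, -204.5]), array([57.8, 62.8]), 29.1)
y (300, 82, 34, 34) (array([ 432.6, -172.1]), array([25.7, 23.6]), 86.2)
y (279, 123, 75, 15) (array([ 455.5, -174. ]), array([58.6, 10.5]), 86.2)
b (280, 137, 71, 234) (array([ 569.2, -181.5]), array([ 57.8, 217.4]), 86.2)
b (289, 405, 55, 30) (array([ 737.5, -192.8]), array([55. , 36.8]), 86.2)
top r (342, 256, 13, 9) (array([445. ,   2.2]), array([29.4, 19.8]), 89.5)
top r (337, 249, 24, 5) (array([468.1,   0.6]), array([56.7,  9.2]), 85.4)
top r (462, 225, 11, 14) (array([ 512.8, -293.9]), array([37.5, 15.5]), 30.6)
top y (414, 261, 14, 9) (array([ 431.2, -175. ]), array([31.7, 19.7]), 89.5)
top y (410, 253, 23, 6) (array([ 455., -177.]), array([54.1, 10.9]), 85.1)
top b (423, 211, 16, 34) (array([ 525. , -203.1]), array([35.4, 85.9]), 85.5)
shift [0.011 0.888 0.017]  toolx az deg 176.32
```

Call:
move_arm([
  [0,[0,0.05,0],0.004],
  [0,[0.01,0.14,0],0.004],
  [0,[0.02,0.25,0],0.004],
  [0,[0.034,0.37,0],0.004],
  [0,[0.034,0.49,0],0.004],
  [0,[0.034,0.61,0],0.004],
  [0,[0.034,0.72,0],0.004],
  [0,[0.034,0.81,0],0.004],
  [0,[0.034,0.86,0],0.004],
  [0,[0.034,0.876,0],0.004],
])

```text
t: 37.08
position: [0.5458, -0.0932, 0.1615]
tool_rot: [0.12, 3.139, 0.0]
contact_force: [-0.5, -0.8, -0.2]
opening: 0.336
grasp_force: 30.0
```

Run:
```python
from h import *
ps=[]
for i in range(4):
    c=cam("wrist"); s=env.read_state(); ps.append(s["position"])
print(np.round(ps,4))
for k in blobs(c,(100,140,60),(125,255,255),200)[:3]: print(cv2.boundingRect(k),rect(c,k,s["position"][2]+.0125))
for nm,a,b in(("r",(0,140,80),(8,255,255)),("y",(22,140,80),(35,255,255))):
    for k in blobs(c,a,b,60)[:5]: print(nm,cv2.boundingRect(k),rect(c,k,.0525))
move([.5459,-.0925,.05])
```

```text
[[ 0.5458 -0.0937  0.1614]
 [ 0.5458 -0.0945  0.1613]
 [ 0.5457 -0.095   0.1613]
 [ 0.5457 -0.0953  0.1612]]
(280, 135, 72, 236) (array([525. , -92.8]), array([ 32.7, 123.4]), 85.6)
(289, 405, 56, 30) (array([ 620.2, -100. ]), array([31.8, 20.7]), 85.4)
r (0, 154, 131, 177) (array([ 533.7, -348.7]), array([105.1, 168.9]), 37.6)
r (416, 88, 35, 34) (array([446.4,   4.7]), array([25.9, 23.8]), 85.4)
r (395, 129, 75, 14) (array([469.1,   3.5]), array([58.4,  9.8]), 85.4)
y (104, 0, 111, 91) (array([ 388.2, -197.6]), array([57.6, 64.5]), 30.1)
y (169, 129, 76, 15) (array([ 455.4, -173.8]), array([59.1, 10.6]), 85.4)
y (187, 87, 37, 36) (array([ 432.4, -171.4]), array([26.4, 25.2]), 85.4)
shift [-0.     0.028  1.112]  toolx az deg 175.45
```

Call:
move_arm([
  [0,[0,0.01,0.08],0],
  [0,[0,0.025,0.2],0],
  [0,[0,0.025,0.34],0],
  [0,[0,0.025,0.48],0],
  [0,[0,0.025,0.62],0],
  [0,[0,0.025,0.74],0],
  [0,[0,0.025,0.84],0],
  [0,[0,0.025,0.91],0],
  [0,[0,0.025,0.95],0],
  [0,[0,0.025,0.95],0],
])

```text
t: 38.12
position: [0.5455, -0.0919, 0.0655]
tool_rot: [-0.123, -3.138, -0.0]
contact_force: [-0.0, -0.4, -0.8]
opening: 0.336
grasp_force: 30.0
```

Run:
```python
from h import *
ps=[]
for i in range(4):
    c=cam("wrist"); s=env.read_state(); ps.append(s["position"])
print(np.round(ps,4),s["contact_force"])
for k in blobs(c,(100,140,60),(125,255,255),200)[:3]: print(cv2.boundingRect(k),rect(c,k,s["position"][2]+.0125))
for nm,a,b in(("r",(0,140,80),(8,255,255)),("y",(22,140,80),(35,255,255))):
    for k in blobs(c,a,b,60)[:5]: print(nm,cv2.boundingRect(k),rect(c,k,.0525))
move([.5459,-.0921,.0155])
```

```text
[[ 0.5459 -0.0919  0.0662]
 [ 0.5462 -0.092   0.0666]
 [ 0.5464 -0.092   0.0669]
 [ 0.5464 -0.0921  0.067 ]] [ 0.96364339 -0.76241007 -0.66129401]
(280, 135, 71, 235) (array([525.3, -89.8]), array([ 32.8, 122.7]), 85.6)
(289, 405, 57, 30) (array([620.8, -96.9]), array([32.1, 20.7]), 85.4)
r (0, 206, 61, 117) (array([ 528. , -258.8]), array([33.5, 74.8]), 70.6)
r (461, 58, 58, 53) (array([446.5,   4.1]), array([26.7, 24. ]), 85.5)
r (429, 121, 115, 23) (array([469.3,   3.4]), array([58.9, 10.9]), 85.5)
y (0, 0, 164, 67) (array([ 408.5, -191.5]), array([76.9, 28.1]), 85.5)
y (110, 57, 61, 55) (array([ 432.7, -170.8]), array([27.1, 24.9]), 85.5)
y (87, 121, 116, 23) (array([ 455.2, -173.8]), array([59.2, 10.9]), 85.5)
shift [ 0.006 -0.     0.515]  toolx az deg 175.51
```

Call:
move_arm([
  [0,[0,0,0.05],0],
  [0,[0,0,0.12],0],
  [0,[0,0,0.19],0],
  [0,[0,0,0.26],0],
  [0,[0,0,0.33],0],
  [0,[0,0,0.39],0],
  [0,[0,0,0.44],0],
  [0,[0,0,0.475],0],
  [0,[0,0,0.49],0],
  [0,[0,0,0.5],0],
])

```text
t: 39.15
position: [0.5459, -0.092, 0.0161]
tool_rot: [-0.123, -3.139, -0.0]
contact_force: [-0.2, -0.6, 0.2]
opening: 0.333
grasp_force: 30.0
```

Call:
move_arm([
  [0,[0,0,0.002],0],
  [0,[0,0,0.004],0],
  [0,[0,0,0.006],0],
  [0,[0,0,0.008],0],
  [0,[0,0,0.01],0],
  [0,[0,0,0.01],0],
  [0,[0,0,0.01],0],
  [0,[0,0,0.01],0],
  [0,[0,0,0.01],0],
  [0,[0,0,0.01],0],
])

```text
t: 39.98
position: [0.5461, -0.0921, 0.016]
tool_rot: [0.123, 3.139, -0.001]
contact_force: [-2.3, 0.5, 6.3]
opening: 0.337
grasp_force: 30.0
```

Call:
move_arm([
  [0.36,[0,0,-0.005],0],
  [0.38,[0,0,-0.005],0],
  [0.4,[0,0,-0.005],0],
  [0.4,[0,0,-0.005],0],
  [0.4,[0,0,-0.03],0],
  [0.4,[0,0,-0.1],0],
  [0.4,[0,0,-0.25],0],
  [0.4,[0,0,-0.45],0],
  [0.4,[0,0,-0.7],0],
  [0.4,[0,0,-0.95],0],
])

```text
t: 40.82
position: [0.5458, -0.0917, 0.1124]
tool_rot: [0.122, 3.139, 0.0]
contact_force: [0.5, -0.0, 1.3]
opening: 0.399
grasp_force: 0.0
```

Run:
```python
from h import *
c=cam("wrist"); s=env.read_state(); print(s["position"],s["opening"],s["contact_force"])
for k in blobs(c,(100,140,30),(125,255,255),200)[:4]: print(cv2.boundingRect(k),rect(c,k,.027))
for nm,a,b in(("r",(0,140,80),(8,255,255)),("y",(22,140,80),(35,255,255))):
    for k in blobs(c,a,b,60)[:5]: print(nm,cv2.boundingRect(k),rect(c,k,.0525))
c=cam("scene"); cv2.imwrite("pics/s9.png",c["px"][:,:,::-1])
for p in ([.65,.02],[.70,.02],[.72,-.02],[.72,-.1],[.72,-.2]): print(p,[proj(c,[[*p,z]])[0].round().tolist() for z in(0,.15,.3)])
```

```text
[ 0.54896294 -0.09161623  0.11721978] 0.3980271743716216 [ 1.56526317 -0.05851175  2.41742201]
(293, 137, 45, 207) (array([548.6, -91.9]), array([ 34. , 171.2]), 85.8)
r (0, 155, 98, 175) (array([ 533. , -284.8]), array([ 66.7, 134.7]), 70.7)
r (432, 77, 44, 41) (array([446.5,   4.5]), array([26.4, 23.5]), 85.5)
r (406, 127, 92, 17) (array([469.3,   3.4]), array([58.7, 10. ]), 85.5)
y (52, 0, 139, 82) (array([ 399.4, -196.2]), array([81.1, 43.6]), 85.5)
y (153, 75, 46, 44) (array([ 432.4, -171.3]), array([26.3, 25.2]), 85.5)
y (133, 127, 92, 18) (array([ 455.7, -173.8]), array([59.1, 10.6]), 85.5)
[0.65, 0.02] [[282.0, 242.0], [280.0, 197.0], [278.0, 147.0]]
[0.7, 0.02] [[267.0, 238.0], [264.0, 194.0], [262.0, 144.0]]
[0.72, -0.02] [[268.0, 231.0], [265.0, 187.0], [263.0, 138.0]]
[0.72, -0.1] [[280.0, 219.0], [278.0, 176.0], [276.0, 129.0]]
[0.72, -0.2] [[294.0, 206.0], [293.0, 164.0], [292.0, 119.0]]
```

Run:
```python
from h import *
def ray(c,uv):
    p=cast(c,[uv],0)[0]; o=c["M"][:3,3]; d=p-o; return o,d/np.linalg.norm(d)
t=cam("top"); s=cam("scene")
for a,b in(((633,75),(332,44)),((55,80),(62,176))):
    o1,d1=ray(t,a);o2,d2=ray(s,b)
    k=np.linalg.lstsq(np.c_[d1,-d2],o2-o1,rcond=None)[0]
    print((o1+d1*k[0]).round(3),(o2+d2*k[1]).round(3))
# blue tab on the open lid, seen in scene & predicted
for k in blobs(s,(100,140,50),(125,255,255),8):
    x,y,w,h=cv2.boundingRect(k)
    if 270<x<330 and 120<y<170: print("tab",(x,y,w,h))
th=1.75; hx,hy=.6388,-.0992
for r in (.19,.2,.212):
    q=-r*np.cos(th); print(r,[round(hx+q*.997,4),round(hy-q*.077,4),round(.0495+r*np.sin(th),4)],proj(s,[[hx+q*.997,hy-q*.077,.0495+r*np.sin(th)]]).round(1))
move([.6388+.0362*.997,-.0992-.0362*.077,.242])
```

```text
[ 0.719 -0.505  0.46 ] [ 0.719 -0.504  0.46 ]
[0.742 0.574 0.412] [0.77  0.594 0.437]
tab (289, 144, 7, 11)
0.19 [np.float64(0.6726), np.float64(-0.1018), np.float64(0.2365)] [[291.5 152.1]]
0.2 [np.float64(0.6743), np.float64(-0.1019), np.float64(0.2463)] [[290.9 148.9]]
0.212 [np.float64(0.6765), np.float64(-0.1021), np.float64(0.2581)] [[290.2 144.9]]
shift [-1.292  0.004 -1.3  ]  toolx az deg 175.49
```

Call:
move_arm([
  [0.4,[0,0,-0.1],0],
  [0.5,[0,0,-0.2],0],
  [0.7,[-0.05,0,-0.3],0],
  [1,[-0.1,0,-0.4],0],
  [1,[-0.15,0,-0.5],0],
  [1,[-0.2,0,-0.6],0],
  [1,[-0.27,0,-0.7],0],
  [1,[-0.34,0,-0.74],0],
  [1,[-0.39,0,-0.75],0],
  [1,[-0.4,0,-0.75],0],
])

```text
t: 41.85
position: [0.5868, -0.0953, 0.1855]
tool_rot: [0.123, 3.138, 0.0]
contact_force: [0.8, 0.7, -0.5]
opening: 0.996
grasp_force: 0.0
```

Run:
```python
from h import *
for i in range(3): c=cam("wrist"); s=env.read_state(); print(s["position"],s["opening"])
for k in blobs(c,(100,140,30),(125,255,255),30)[:6]: print(cv2.boundingRect(k),rect(c,k,.027)[0],rect(c,k,.25)[0])
move([.659,-.1007,.187])
```

```text
[ 0.5861456  -0.09517844  0.18499133] 1.0007728226245247
[ 0.58555507 -0.09508185  0.18471902] 1.0036795627749855
[ 0.58525259 -0.09503985  0.18462669] 1.0041915109819597
(298, 92, 37, 179) [548.8 -91.4] [519.8 -89.4]
shift [-0.74   0.001 -0.025]  toolx az deg 175.53
```

Call:
move_arm([
  [1,[-0.05,0,-0.01],0],
  [1,[-0.13,0,-0.015],0],
  [1,[-0.22,0,-0.015],0],
  [1,[-0.32,0,-0.015],0],
  [1,[-0.42,0,-0.015],0],
  [1,[-0.52,0,-0.015],0],
  [1,[-0.61,0,-0.015],0],
  [1,[-0.68,0,-0.015],0],
  [1,[-0.72,0,-0.015],0],
  [1,[-0.73,0,-0.015],0],
])

```text
t: 42.83
position: [0.6592, -0.1008, 0.1866]
tool_rot: [-0.123, -3.139, -0.001]
contact_force: [-0.5, -0.0, 0.6]
opening: 1.0
grasp_force: 0.0
```

Call:
move_arm([
  [0.95,[0,0,0],0],
  [0.9,[0,0,0],0],
  [0.85,[0,0,0],0],
  [0.8,[0,0,0],0],
  [0.75,[0,0,0],0],
  [0.7,[0,0,0],0],
  [0.6,[0,0,0],0],
  [0.6,[0,0,0],0],
  [0.6,[0,0,0],0],
  [0.6,[0,0,0],0],
])

```text
t: 43.67
position: [0.6582, -0.101, 0.1869]
tool_rot: [-0.123, -3.139, 0.0]
contact_force: [-1.8, -0.3, 2.0]
opening: 0.855
grasp_force: 30.0
```

Call:
move_arm([
  [0.6,[0.05,0,-0.006],0],
  [0.6,[0.11,0,-0.013],0],
  [0.6,[0.24,0,-0.019],0],
  [0.6,[0.37,0,-0.013],0],
  [0.6,[0.5,0,0.004],0],
  [0.6,[0.63,0,0.033],0],
  [0.6,[0.76,0,0.073],0],
  [0.6,[0.88,0,0.123],0],
  [0.6,[0.88,0,0.123],0],
  [0.6,[0.88,0,0.123],0],
])

```text
t: 44.5
position: [0.5704, -0.0942, 0.1748]
tool_rot: [-0.123, -3.139, 0.001]
contact_force: [0.9, -0.1, 1.0]
opening: 0.601
grasp_force: 0.0
```

Run:
```python
from h import *
s=env.read_state(); print(s["position"],s["opening"],s["grasp_force"],s["contact_force"])
c=cam("scene")
for k in blobs(c,(100,140,50),(125,255,255),8):
    x,y,w,h=cv2.boundingRect(k)
    if 270<x<345 and 120<y<200: print("tab",(x,y,w,h))
for a in (60,65,70,75,80,90,100):
    q=-.2*np.cos(np.radians(a)); print(a,proj(c,[[.6388+q*.997,-.0992-q*.077,.0495+.2*np.sin(np.radians(a))]]).round(1))
```

```text
[ 0.57039319 -0.09422461  0.17478232] 0.6014007008827069 0.0 [ 0.87802109 -0.1295196   1.00534654]
60 [[331.9 165.6]]
65 [[327.1 161.9]]
70 [[322.2 158.6]]
75 [[317.1 155.8]]
80 [[311.9 153.4]]
90 [[301.4 150.1]]
100 [[291.2 148.9]]
```

Call:
move_arm([
  [0.6,[0.08,0,0],0],
  [0.6,[0.16,0,0],0],
  [0.6,[0.24,0,0],0],
  [0.6,[0.32,0,0],0],
  [0.6,[0.4,0,0],0],
  [0.6,[0.48,0,0],0],
  [0.6,[0.56,0,0],0],
  [0.6,[0.64,0,0],0],
  [0.6,[0.72,0,0],0],
  [0.6,[0.8,0,0],0],
])

```text
t: 45.38
position: [0.4902, -0.0877, 0.1746]
tool_rot: [0.123, 3.139, -0.0]
contact_force: [-0.3, -0.3, -0.3]
opening: 0.601
grasp_force: 0.0
```

Run:
```python
from h import *
s=env.read_state(); print(s["position"])
for n in("scene","top","wrist"):
    c=cam(n)
    for k in blobs(c,(100,120,40),(125,255,255),6):
        x,y,w,h=cv2.boundingRect(k)
        if n!="top" and n!="scene" or (n=="scene" and 260<x<345 and 120<y<240) or (n=="top" and 330<x<440 and 120<y<300): print(n,(x,y,w,h),cv2.contourArea(k))
    for a in (60,70,80,85,90,95,100):
        q=-.206*np.cos(np.radians(a)); print(a,proj(c,[[.6388+q*.997,-.0992-q*.077,.0495+.206*np.sin(np.radians(a))]]).round(1).tolist(),end=" ")
    print()
```

```text
[ 0.49024186 -0.08771412  0.17458786]
scene (305, 216, 50, 15) 125.5
scene (309, 149, 6, 11) 32.5
60 [[332.9, 164.2]] 70 [[322.8, 156.9]] 80 [[312.2, 151.6]] 85 [[306.8, 149.6]] 90 [[301.4, 148.2]] 95 [[296.1, 147.3]] 100 [[290.8, 146.9]] 
top (385, 234, 8, 23) 101.0
top (376, 236, 8, 20) 90.0
top (379, 189, 7, 18) 69.5
top (382, 217, 6, 10) 26.5
60 [[394.0, 205.6]] 70 [[395.5, 189.3]] 80 [[396.8, 172.5]] 85 [[397.3, 164.3]] 90 [[397.7, 156.2]] 95 [[398.0, 148.5]] 100 [[398.2, 141.1]] 
wrist (298, 199, 37, 157) 4351.0
wrist (292, 183, 49, 2) 38.5
60 [[315.3, 441.9]] 70 [[315.4, 533.8]] 80 [[315.6, 616.8]] 85 [[315.7, 650.7]] 90 [[315.8, 678.2]] 95 [[315.9, 698.7]] 100 [[316.0, 712.2]]
```

Call:
move_arm([
  [0.4,[0,0,-0.1],0],
  [0.2,[0,0,-0.2],0],
  [0,[0,0,-0.3],0],
  [0,[0,0,-0.42],0],
  [0,[0,0,-0.54],0],
  [0,[0,0,-0.66],0],
  [0,[0,0,-0.78],0],
  [0,[0,0,-0.88],0],
  [0,[0,0,-0.96],0],
  [0,[0,0,-1.0],0],
])

```text
t: 46.37
position: [0.4915, -0.0879, 0.2759]
tool_rot: [0.123, 3.138, -0.001]
contact_force: [0.5, -0.3, 0.6]
opening: 0.005
grasp_force: 0.0
```

Call:
move_arm([
  [0,[-0.05,0,-0.06],0],
  [0,[-0.13,0,-0.12],0],
  [0,[-0.23,0,-0.13],0],
  [0,[-0.34,0,-0.13],0],
  [0,[-0.46,0,-0.13],0],
  [0,[-0.58,0,-0.13],0],
  [0,[-0.7,0,-0.13],0],
  [0,[-0.82,0,-0.13],0],
  [0,[-0.92,0,-0.13],0],
  [0,[-1.0,0,-0.13],0],
])

```text
t: 47.2
position: [0.592, -0.0954, 0.2866]
tool_rot: [-0.123, -3.138, -0.002]
contact_force: [-0.0, 0.1, 0.3]
opening: 0.005
grasp_force: 0.0
```

Call:
move_arm([
  [0,[-0.12,0,0],0],
  [0,[-0.24,0,0],0],
  [0,[-0.36,0,0],0],
  [0,[-0.45,0,0],0],
  [0,[-0.47,0,0],0],
  [0,[-0.47,0,0.1],0],
  [0,[-0.47,0,0.3],0],
  [0,[-0.47,0,0.55],0],
  [0,[-0.47,0,0.75],0],
  [0,[-0.47,0,0.87],0],
])

```text
t: 48.03
position: [0.6357, -0.0995, 0.1976]
tool_rot: [-0.123, -3.135, 0.0]
contact_force: [-0.7, -0.0, 0.3]
opening: 0.008
grasp_force: 0.0
```

Call:
move_arm([
  [0,[0.112,0,0.023],0],
  [0,[0.241,0,0.048],0],
  [0,[0.367,0,0.085],0],
  [0,[0.489,0,0.133],0],
  [0,[0.606,0,0.191],0],
  [0,[0.717,0,0.259],0],
  [0,[0.823,0,0.337],0],
  [0,[0.922,0,0.425],0],
  [0,[0.922,0,0.425],0],
  [0,[0.922,0,0.425],0],
])

```text
t: 48.87
position: [0.5453, -0.0923, 0.1582]
tool_rot: [-0.123, -3.139, 0.001]
contact_force: [0.2, -0.2, 1.2]
opening: 0.009
grasp_force: 0.0
```

Run:
```python
from h import *
s=env.read_state(); print(s["position"],s["contact_force"])
c=cam("scene")
for k in blobs(c,(100,120,40),(125,255,255),6):
    x,y,w,h=cv2.boundingRect(k)
    if 260<x<390 and 120<y<240: print((x,y,w,h),cv2.contourArea(k))
for a in (20,30,40,45,50,60,80):
    q=-.206*np.cos(np.radians(a)); print(a,proj(c,[[.6388+q*.997,-.0992-q*.077,.0495+.206*np.sin(np.radians(a))]]).round(1).tolist(),end=" ")
```

```text
[ 0.54534527 -0.09226675  0.15815179] [ 0.15429014 -0.23531664  1.21721703]
(305, 216, 50, 15) 113.5
(355, 228, 7, 11) 19.0
(340, 177, 12, 8) 16.0
(365, 125, 12, 8) 14.5
20 [[360.1, 205.2]] 30 [[355.8, 193.9]] 40 [[349.7, 183.0]] 45 [[346.0, 177.9]] 50 [[342.0, 173.0]] 60 [[332.9, 164.2]] 80 [[312.2, 151.6]]
```

Lid is at about 43°, so it follows the finger. Continuing.

Call:
move_arm([
  [0,[0.09,0,0.093],0],
  [0,[0.172,0,0.195],0],
  [0,[0.244,0,0.304],0],
  [0,[0.306,0,0.419],0],
  [0,[0.36,0,0.539],0],
  [0,[0.401,0,0.663],0],
  [0,[0.433,0,0.79],0],
  [0,[0.445,0,0.88],0],
  [0,[0.451,0,0.94],0],
  [0,[0.455,0,0.98],0],
])

```text
t: 49.75
position: [0.5009, -0.0885, 0.0598]
tool_rot: [0.123, 3.139, 0.0]
contact_force: [-0.2, 0.4, 1.4]
opening: 0.0
grasp_force: 0.2
```

Call:
move_arm([
  [0,[0,0,0.01],0],
  [0,[0,0,0.02],0],
  [0,[0,0,0.03],0],
  [0,[0,0,0.04],0],
  [0,[0,0,0.05],0],
  [0,[0,0,0.055],0],
  [0,[0,0,0.06],0],
  [0,[0,0,0.065],0],
  [0,[0,0,0.07],0],
  [0,[0,0,0.07],0],
])

```text
t: 50.58
position: [0.5003, -0.0886, 0.053]
tool_rot: [-0.123, -3.139, 0.0]
contact_force: [0.4, -0.2, -0.3]
opening: 0.002
grasp_force: 0.0
```

Call:
move_arm([
  [0,[0,0,0.005],0],
  [0,[0,0,0.01],0],
  [0,[0,0,0.015],0],
  [0,[0,0,0.02],0],
  [0,[0,0,0.02],0],
  [0,[0,0,0.02],0],
  [0,[0,0,0.02],0],
  [0,[0,0,0.02],0],
  [0,[0,0,0.02],0],
  [0,[0,0,0.02],0],
])

```text
t: 51.42
position: [0.5004, -0.0886, 0.0526]
tool_rot: [-0.123, -3.139, 0.003]
contact_force: [-5.6, 0.0, 16.7]
opening: 0.005
grasp_force: 8.5
```

Shut firmly with 17 N at z = 52.6 mm, the lid's shut height. Lifting off and checking.

Call:
move_arm([
  [0,[0,0,-0.03],0],
  [0,[0,0,-0.08],0],
  [0,[0,0,-0.16],0],
  [0,[0,0,-0.26],0],
  [0,[0,0,-0.38],0],
  [0,[0,0,-0.5],0],
  [0,[0.05,0,-0.64],0],
  [0,[0.15,0,-0.78],0],
  [0,[0.25,0,-0.9],0],
  [0,[0.3,0,-1.0],0],
])

```text
t: 52.25
position: [0.4698, -0.086, 0.1527]
tool_rot: [0.122, 3.139, -0.001]
contact_force: [0.3, 1.1, 0.3]
opening: 0.007
grasp_force: 0.0
```

Call:
move_arm([
  [0,[0,0,-0.05],0],
  [0,[0.05,-0.1,-0.1],0],
  [0,[0.1,-0.2,-0.15],0],
  [0,[0.15,-0.3,-0.2],0],
  [0,[0.2,-0.4,-0.25],0],
  [0,[0.2,-0.5,-0.3],0],
  [0,[0.2,-0.6,-0.35],0],
  [0,[0.2,-0.7,-0.4],0],
  [0,[0.2,-0.8,-0.45],0],
  [0,[0.2,-0.8,-0.45],0],
])

```text
t: 53.08
position: [0.4449, -0.1665, 0.197]
tool_rot: [0.128, 3.137, -0.002]
contact_force: [0.1, -0.2, 0.1]
opening: 0.004
grasp_force: 0.0
```

Run:
```python
from h import *
for n in("wrist","top","scene"):
    c=cam(n)
    for nm,a,b in(("r",(0,140,80),(8,255,255)),("y",(22,140,80),(35,255,255)),("b",(100,140,60),(125,255,255))):
        for k in blobs(c,a,b,10):
            r=rect(c,k,.0525)
            if 360<r[0][0]<640 and -420<r[0][1]<60: print(n,nm,cv2.boundingRect(k),r)
print(env.read_state()["contact_force"],env.read_state()["t"])
```

```text
wrist r (49, 240, 177, 130) (array([ 534.5, -359.8]), array([103.5, 182.5]), 38.1)
wrist r (457, 202, 53, 25) (array([445. ,  -6.4]), array([49. , 23.3]), 85.3)
wrist r (462, 233, 61, 10) (array([469.1,   3.5]), array([58.3,  9.1]), 85.3)
wrist y (226, 116, 82, 83) (array([ 381.3, -202.4]), array([59.1, 62.9]), 31.6)
wrist y (287, 203, 45, 25) (array([ 432.4, -171.7]), array([42.1, 23.3]), 85.3)
wrist y (279, 234, 60, 10) (array([ 455.5, -174.2]), array([57.6,  9.1]), 85.3)
wrist b (372, 203, 46, 24) (array([438.6, -90.2]), array([43.1, 22.3]), 85.3)
wrist b (371, 233, 60, 11) (array([462.2, -85. ]), array([57.5,  9.7]), 86.8)
top r (500, 190, 32, 49) (array([ 558.5, -396.3]), array([97.7, 76.7]), 38.0)
top r (342, 256, 13, 9) (array([445. ,   2.2]), array([29.4, 19.8]), 89.5)
top r (337, 249, 24, 5) (array([468. ,   0.6]), array([56.7,  9.1]), 85.4)
top y (420, 278, 17, 25) (array([ 369.3, -189. ]), array([57.7, 26.3]), 25.7)
top y (414, 260, 14, 10) (array([ 434.2, -176.2]), array([24.4, 28.6]), 21.0)
top y (410, 253, 23, 6) (array([ 455.2, -177. ]), array([54.2, 11.3]), 85.9)
top b (379, 258, 12, 10) (array([438.1, -87. ]), array([27. , 22.3]), 89.5)
top b (374, 251, 22, 5) (array([461.1, -87.6]), array([51.8,  8.8]), 85.1)
scene r (344, 169, 39, 36) (array([ 528.6, -339.6]), array([125.3, 266.1]), 22.7)
scene r (342, 238, 13, 15) (array([445.7,  30.1]), array([75.1, 24.3]), 83.8)
scene r (335, 233, 12, 10) (array([467.1,   1.8]), array([57.2,  9.9]), 85.0)
scene y (382, 212, 22, 19) (array([ 363., -153.]), array([ 61.5, 107.7]), 23.5)
scene y (362, 207, 16, 18) (array([ 438.7, -153.3]), array([100.6,  44.8]), 85.1)
scene b (355, 224, 13, 15) (array([437.9, -55.1]), array([81.6, 27.7]), 84.6)
scene b (349, 220, 12, 9) (array([461.8, -86.8]), array([58.4, 10.4]), 84.8)
[0.76338341 1.12394988 0.27181834] 53.2333
```

```bash
python3 -c "
from bench import env; print(env.sign_off())"
```

```text
the job is handed in; nothing more can be done
None
```

I handed the job in at about 53 s of the 72 s allowed. The shim lies flat in the blue case's cradles with the lid shut, the red and yellow cases stayed closed, and the bin had not moved in the closing camera check. While I was closing the blue lid, my grip on its sides slipped, so I finished by pushing it down from behind.

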